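# Change the herb sorter over to the fine grade

## Task

Change the herb sorter over to the fine grade. First slide its red outlet shutter by the yellow handle one stop on, to the middle stop where the outlet is shut; with it staying there, take every grading plate out of the blue tray (they lie flush: press down the end beside the yellow mark so that the plate tips up, then grip the raised end) and slide each one fully home in a slot of its own in the sorter. When all are in, slide the shutter one more stop, to its last one, and leave the can, the tin and the phone where they are.

Things in the scene. Friction and masses are not known exactly. Their poses are not given: they have to be found in the camera images.
- tray: blue storage tray, fixed, 160 (x) x 284 (y) x 64 mm high; origin at the centre of its underside, x away from the robot. Three pockets at y = -85, 0, +85 mm, each 124 mm long (x -62 to +62) and 59 mm wide. Each is 14 mm deep on the robot's side (ledge 50 mm above the table, up to x = +3 mm); beyond, it drops to a pit whose floor is 5 mm above the table
- press0 (a point): press point beside the yellow mark on the far rim, in the pocket at y = -85 mm of the tray: on the top of the flush plate (64 mm above the table), 18 mm from its far end. Pressed down here by 20 to 30 mm, a plate tips over the ledge's edge: its far end goes down into the pit against the far wall and its near end rises
- press1 (a point): the same for the middle pocket. A tipped plate stays leaning by itself at 38 to 52 degrees, far end down, its near end 15 to 35 mm above the tray's top, where it can be gripped across its 56 mm width from above
- press2 (a point): the same for the pocket at y = +85 mm. Walls 26 mm wide, as high as the tray, part the pockets
- plate_a: flat grading plate, aluminium frame round a dark barred screen, 120 x 56 x 14 mm, 0.13 to 0.21 kg. Origin at its centre; x along the 120 mm, y along the 56 mm, z through the thickness. Starts flat in one tray pocket, its x along the tray's x, top flush with the tray's top. Ends and faces are alike. May be absent
- plate_b: flat grading plate, aluminium frame round a dark barred screen, 120 x 56 x 14 mm, 0.13 to 0.21 kg. Origin at its centre; x along the 120 mm, y along the 56 mm, z through the thickness. Starts flat in one tray pocket, its x along the tray's x, top flush with the tray's top. Ends and faces are alike. May be absent
- plate_c: flat grading plate, aluminium frame round a dark barred screen, 120 x 56 x 14 mm, 0.13 to 0.21 kg. Origin at its centre; x along the 120 mm, y along the 56 mm, z through the thickness. Starts flat in one tray pocket, its x along the tray's x, top flush with the tray's top. Ends and faces are alike. May be absent
- sorter: green tabletop sorter, fixed, 284 mm wide in y; origin at the table, x away from the robot. Three sloping slots on the robot's side (x from -75 to +20 mm; at the highest about 85 mm above the table), a deck behind them (x from +35 to +145 mm, top 75 mm above the table) with a round outlet port and the shutter
- slot0: the -y slot of the sorter; any plate may go in any slot, one each. Origin: where the CENTRE of a fully home plate lies, the plate's x along the slot's x. x points into the slot, away from the robot and 38 degrees below level; z is the slot's normal. The slot is 61 mm wide, 18 mm high; end stop at x = +60 mm, mouth at x = -2 mm with tapered lead-ins
- slot1: the middle slot, same frame and sizes. A home plate stands 58 mm out of the mouth, up and towards the robot, so it can be held there by its 56 mm width with the fingers at its sides while it is slid in. An orange tongue 46 mm wide carries the slot floor (9 mm below the axis) out to x = -42 mm; dividers 24 mm wide part the slots
- slot2: the +y slot, same frame and sizes. The three slots lie at y = -85, 0 and +85 mm of the sorter
- shutter (a joint): travel of the red shutter plate (150 x 64 x 4 mm) over the outlet port, m, growing along the sorter's +y. Three sprung stops: 0 (coarse window over the port, where it starts), 0.045 (blank middle over the port: shut), 0.090 (fine window over the port). About 3 to 5 N pushes it over the hump halfway between stops; let go, it draws itself to the nearest stop
- handle (a point): top centre of the yellow handle block on the shutter, 22 x 22 x 34 mm tall with sides square to the sorter, rising from the shutter plate (top of the plate 80 mm above the table, top of the handle 114 mm)
- can: open steel can, 76 mm across, 75 mm tall, origin at the centre of its underside; leave it alone
- tin: round red tin, 170 mm across, 65 mm tall, origin at the centre of its underside; leave it alone
- phone: black phone lying flat, 150 x 72 x 9 mm, origin at the centre of its underside; leave it alone
Things that resemble listed ones, but are neither listed nor needed, are in the scene too. What is shaped like the plate_a but brown is not meant. Leave any purple look-alike of the plate_c alone.

How it is judged:
On the way, in this order (a step that is already met when the one before it is completed fails the run):
1. the shutter is at its middle, shut stop (value of joint shutter between 0.039 and 0.051 m and velocity of joint shutter below 0.01 m/s), for 0.3 s.
2. every plate is fully home in a slot, the shutter still at the middle stop (((distance between plate_a and slot0 below 0.007 m and angle between the x axis of plate_a and the x axis of slot0, either way round below 0.12 rad) or (distance between plate_a and slot1 below 0.007 m and angle between the x axis of plate_a and the x axis of slot1, either way round below 0.12 rad) or (distance between plate_a and slot2 below 0.007 m and angle between the x axis of plate_a and the x axis of slot2, either way round below 0.12 rad)) and ((distance between plate_b and slot0 below 0.007 m and angle between the x axis of plate_b and the x axis of slot0, either way round below 0.12 rad) or (distance between plate_b and slot1 below 0.007 m and angle between the x axis of plate_b and the x axis of slot1, either way round below 0.12 rad) or (distance between plate_b and slot2 below 0.007 m and angle between the x axis of plate_b and the x axis of slot2, either way round below 0.12 rad)) and ((distance between plate_c and slot0 below 0.007 m and angle between the x axis of plate_c and the x axis of slot0, either way round below 0.12 rad) or (distance between plate_c and slot1 below 0.007 m and angle between the x axis of plate_c and the x axis of slot1, either way round below 0.12 rad) or (distance between plate_c and slot2 below 0.007 m and angle between the x axis of plate_c and the x axis of slot2, either way round below 0.12 rad)) and value of joint shutter between 0.039 and 0.051 m), for 0.2 s.
3. the shutter is at its last stop (value of joint shutter above 0.084 m), for 0.2 s.
At the end, for the whole second after the job is handed in: each plate present lies at rest in a slot, its centre within 7 mm of the fully home point and its length within 0.12 rad of the slot; the shutter is within 6 mm of its last stop (0.090) (((distance between plate_a and slot0 below 0.007 m and angle between the x axis of plate_a and the x axis of slot0, either way round below 0.12 rad) or (distance between plate_a and slot1 below 0.007 m and angle between the x axis of plate_a and the x axis of slot1, either way round below 0.12 rad) or (distance between plate_a and slot2 below 0.007 m and angle between the x axis of plate_a and the x axis of slot2, either way round below 0.12 rad)) and ((distance between plate_b and slot0 below 0.007 m and angle between the x axis of plate_b and the x axis of slot0, either way round below 0.12 rad) or (distance between plate_b and slot1 below 0.007 m and angle between the x axis of plate_b and the x axis of slot1, either way round below 0.12 rad) or (distance between plate_b and slot2 below 0.007 m and angle between the x axis of plate_b and the x axis of slot2, either way round below 0.12 rad)) and ((distance between plate_c and slot0 below 0.007 m and angle between the x axis of plate_c and the x axis of slot0, either way round below 0.12 rad) or (distance between plate_c and slot1 below 0.007 m and angle between the x axis of plate_c and the x axis of slot1, either way round below 0.12 rad) or (distance between plate_c and slot2 below 0.007 m and angle between the x axis of plate_c and the x axis of slot2, either way round below 0.12 rad)) and value of joint shutter above 0.084 m and linear speed of each of plate_a, plate_b, plate_c below 0.02 m/s); the robot touches nothing.
It fails at once if the can is pushed more than 30 mm (distance of can from where it was at the start of the episode above 0.03 m).
It fails at once if the tin is pushed more than 30 mm (distance of tin from where it was at the start of the episode above 0.03 m).
It fails at once if the phone is pushed more than 30 mm (distance of phone from where it was at the start of the episode above 0.03 m).
It fails at once if a plate is put fully home while the outlet is not yet shut ((((distance between plate_a and slot0 below 0.007 m and angle between the x axis of plate_a and the x axis of slot0, either way round below 0.12 rad) or (distance between plate_a and slot1 below 0.007 m and angle between the x axis of plate_a and the x axis of slot1, either way round below 0.12 rad) or (distance between plate_a and slot2 below 0.007 m and angle between the x axis of plate_a and the x axis of slot2, either way round below 0.12 rad)) or ((distance between plate_b and slot0 below 0.007 m and angle between the x axis of plate_b and the x axis of slot0, either way round below 0.12 rad) or (distance between plate_b and slot1 below 0.007 m and angle between the x axis of plate_b and the x axis of slot1, either way round below 0.12 rad) or (distance between plate_b and slot2 below 0.007 m and angle between the x axis of plate_b and the x axis of slot2, either way round below 0.12 rad)) or ((distance between plate_c and slot0 below 0.007 m and angle between the x axis of plate_c and the x axis of slot0, either way round below 0.12 rad) or (distance between plate_c and slot1 below 0.007 m and angle between the x axis of plate_c and the x axis of slot1, either way round below 0.12 rad) or (distance between plate_c and slot2 below 0.007 m and angle between the x axis of plate_c and the x axis of slot2, either way round below 0.12 rad))) and value of joint shutter below 0.03 m).
Of plate_a, plate_b, plate_c only 2 to 3 are there at a start; the rules pass over those that are not, and their reading is None.
Once in a run the grip may slacken for a moment while it holds something.
It also fails if it takes over 210 s, if anything falls off the work surface, if the arm or the gripper's body presses on something with over 40 N, if the wrist force passes 120 N, or if a joint passes its speed limit or range.

## Robot

A 6-joint arm with a two-finger parallel gripper is mounted at the origin on the work surface. World frame = base frame: x ahead of the robot, y to its left, z up, the work surface at z = 0. Lengths are in m, angles in rad, forces in N, time in s.
With the tool pointing down it reaches from about 0.4 to 0.825 m from the base axis. Payload 7 kg.
Tool frame: the origin (TCP) lies on the centre line of the jaws, within the pads' length; the fingertips stand 14 mm ahead of it and the grasp point (between the pads) lies 5 mm behind it; z points along the fingers, y is the line along which they close (so a half turn about z gives the same grasp; the last joint's range is limited). The gripper opens to 88 mm and grips with 3 to 60 N. Pads are 19 mm wide; open, the fingers measure 130 mm over their backs; the gripper's body (78 mm by 193 mm) begins 47 mm behind the grasp point.
Start: joints at [1.487, 0.359, 0.012, 0, -1.224, -0.288], TCP at [0.245, 0.629, 0.241] pointing down, gripper open.
Joint ranges: [-3.07, 3.07], [-1.43, 2.12], [-1.02, 1.25], [-3.03, 1.67], [-3.05, -0], [-3.03, 3.03]. Speed limits (rad/s): [2.39, 2.39, 3.01, 3.14, 3.14, 3.14].

## Interface

Orientations are given as [roll, pitch, yaw] about the fixed x, y, z axes, in that order (R = Rz(yaw) Ry(pitch) Rx(roll)).
In Python, from station import arm gives the robot as it stands.
- The arm moves only by the tool move_arm, never from a script. Its argument "rows" is a list of rows, each an object with "translation": the shift along the tool's x, y, z in cm, a list of three; "rot": the turn, a rotation vector about the tool's x, y, z in degrees, a list of three; "hand": the closure, from 0 (fully open) to 1 (shut). A call has 1 to 8 rows; each row is the pose to reach, as a shift and turn from the pose commanded when the call began, along the tool's axes at that moment; what a row does not reach only later rows make up. A row lasts 1/12 s, in which the tool goes at most 41.7 mm and 7.16 degrees, less where a joint would pass 70% of its speed; a pose out of reach is approached as far as the arm can. A call with a gripper value outside its range is refused whole. The fingers move at their own pace and stop on an object; "squeeze" is the grip in N (left out, the last holds). Time passes only in rows, so rows that repeat a pose let the fingers close. It gives the time, the measured TCP pose, the force, the opening and the grip force at its end, in the units of the state.
- arm.get_state(): the state, without advancing time (a new reading comes with each control period).
- arm.grab_frame(name): name is "scene" or "top" or "wrist"; returns (picture, depth): 480x640x3 uint8, red, green, blue; 480x640 float32, m along the optical axis (not along the pixel's ray), 0 where there is no reading.
- arm.camera_params(name): a dict with "vfov" (degrees; the focal length in pixels is half the picture's height over the tangent of half this angle, whatever the lens; pixels are square), "cx", "cy" (the principal point, pixels), "k1" (the pictures are not rectified: a ray, as slopes to the right and down, at radius r is drawn at 1 + k1 r^2 times it, then the intrinsics apply), "position" and "orientation" of the camera in the world; the wrist camera has in their place "tool_from_camera" (4x4, takes a point from camera to tool coordinates, whose origin is the TCP and whose axes are the flange's). Camera axes: x right, y down, z forward; pixel columns grow to the right and rows downward; lengths in m; the calibration is good to about 2 mm. A picture is of the moment at which its call begins: read the wrist's pose just before it. camera_params takes no time and is no camera call.
- arm.job_done(): hands the job in; it is judged then, once.
Trained networks look in the newest picture that a camera, given by its name, has taken for a name from the list of things; names that differ only in an ending like _2 or _b are one class to them, and where a whole thing is asked for, a point or a joint stands for the part that bears it (a point fixed in the world has none). Each returns a list of dicts, best first, with "p" (0 to 1); they miss things now and then, are a little off and sometimes report something else, mostly with a low value. They report only what shows in the picture. A call takes as long as a camera call. They do not tell look-alikes from the thing itself.
- arm.search_frame(label, camera): "point" ([x, y, z] in m, in the coordinates of the camera as it stood for that picture, good to about 4 mm: the middle of the surface that is visible of it).
- arm.pinpoint(label, camera): "point" ([x, y, z] in m, in the coordinates of the camera as it stood for that picture, good to about 4 mm: a listed point, or the origin of a listed thing).
The state is a dict: "t": time; "q": joint angles; "qd": joint speeds; "joint_efforts": joint torques, N m; "eef_pos": TCP position; "ee_rot": TCP orientation; "force": force on the tool from outside, world axes, zero at the start; "moment": the same for the moment, N m; "width": finger opening in m; "gripper_force": force on a finger pad.
Only numpy, scipy, OpenCV 4.12 (cv2) and the standard library are available. Lean on these libraries where they do the work, as an engineer would, in place of code of your own. Each camera call takes 0.05 s, during which the arm holds its last target. There are 200 camera calls.

## Working session

There is one attempt and no reset: what is moved stays moved. The work goes in short steps, Python scripts to look and compute and a tool call to move; the robot and the scene stay as the last step left them, time stands still between calls to the robot, and variables do not carry over. Pictures are saved under pics/ and viewed, at most 14 in all, crops included, and the job is handed in when it is done.

Besides the shell and the picture viewer there is one more tool, called by a JSON object that holds its "fn" and its "kwargs". move_arm: Moves the arm, as the interface text tells. Its arguments: {"type":"object","properties":{"rows":{"type":"array","items":{"type":"object","properties":{"translation":{"type":"array","items":{"type":"number"}},"rot":{"type":"array","items":{"type":"number"}},"hand":{"type":"number"}}}},"squeeze":{"type":"number"}},"required":["rows"]}

```bash
ls; mkdir -p pics
cat > h.py <<'E'
import numpy as np, cv2
from scipy.spatial.transform import Rotation as Ro
from station import arm
def T(pos,ori):
    M=np.eye(4); o=np.array(ori,float)
    if o.shape==(3,3): M[:3,:3]=o
    elif o.shape==(4,): raise Exception(o)
    else: M[:3,:3]=Ro.from_euler('xyz',o).as_matrix()
    M[:3,3]=pos; return M
def tool():
    s=arm.get_state(); return T(s['eef_pos'],s['ee_rot'])
def cam(n):
    p=arm.camera_params(n)
    if n=='wrist': return p,tool()@np.array(p['tool_from_camera'])
    return p,T(p['position'],p['orientation'])
def K(p):
    f=240/np.tan(np.radians(p['vfov'])/2); return f
def pix2w(p,M,u,v,d):
    f=K(p); x=(np.asarray(u,float)-p['cx'])/f; y=(np.asarray(v,float)-p['cy'])/f
    rd=np.hypot(x,y); r=rd.copy() if hasattr(rd,'copy') else rd
    for _ in range(10): r=rd/(1+p['k1']*r*r)
    s=1/(1+p['k1']*r*r); P=np.stack([x*s*d,y*s*d,d*np.ones_like(x)],-1)
    return P@M[:3,:3].T+M[:3,3]
def w2pix(p,M,P):
    c=(np.asarray(P)-M[:3,3])@M[:3,:3]; x=c[...,0]/c[...,2]; y=c[...,1]/c[...,2]
    k=1+p['k1']*(x*x+y*y); f=K(p); return np.stack([p['cx']+f*x*k,p['cy']+f*y*k],-1)
def shot(n,name):
    p,M=cam(n); im,d=arm.grab_frame(n); cv2.imwrite('pics/'+name+'.png',im[:,:,::-1]); np.savez('pics/'+name,im=im,d=d,M=M); return p,M,im,d
E
cat > a.py <<'E'
from h import *
for n in ['scene','top']:
    print(arm.camera_params(n))
    p,M,im,d=shot(n,n+'0')
    for l in ['tray','sorter','handle','press0','press1','press2','slot0','slot1','slot2','plate_a','can','tin','phone']:
        print(n,l,[(round(r['p'],2),np.round(M[:3,:3]@r['point']+M[:3,3],3).tolist()) for r in arm.pinpoint(l,n)][:5])
print(arm.get_state())
E
python3 a.py
```

```text
pics
{'vfov': 49.812025713017086, 'cx': 327.76021203261547, 'cy': 226.30810855415118, 'k1': 0.04648287458504551, 'position': array([ 1.63630126, -0.47362714,  1.3139386 ]), 'orientation': array([-2.36253609, -0.00796357,  1.16835003])}
scene tray [(0.95, [0.534, 0.188, -0.001])]
scene sorter [(0.57, [0.516, -0.203, -0.0])]
scene handle [(0.96, [0.606, -0.248, 0.11])]
scene press0 [(0.88, [0.575, 0.193, 0.06]), (0.77, [0.569, 0.107, 0.065]), (0.75, [0.473, -0.551, -0.003]), (0.57, [0.58, 0.268, 0.064])]
scene press1 [(0.88, [0.575, 0.193, 0.06]), (0.77, [0.569, 0.107, 0.065]), (0.75, [0.473, -0.551, -0.003]), (0.57, [0.58, 0.268, 0.064])]
scene press2 [(0.88, [0.575, 0.193, 0.06]), (0.77, [0.569, 0.107, 0.065]), (0.75, [0.473, -0.551, -0.003]), (0.57, [0.58, 0.268, 0.064])]
scene slot0 []
scene slot1 []
scene slot2 []
scene plate_a [(0.85, [0.536, 0.194, 0.062]), (0.81, [0.739, 0.025, 0.006]), (0.78, [0.545, 0.278, 0.058]), (0.62, [0.344, 0.094, 0.008]), (0.59, [0.736, 0.23, 0.005])]
scene can [(0.85, [0.593, 0.484, 0.002]), (0.2, [0.413, 0.54, -0.003])]
scene tin [(0.69, [0.568, 0.10
[... 1449 characters left out ...]
phone [(0.88, [0.415, 0.537, -0.002])]
{'t': 1.4, 'q': array([ 1.48710280e+00,  3.58586528e-01,  1.18776044e-02, -6.56795969e-06,
       -1.22407803e+00, -2.88104491e-01]), 'qd': array([ 0.00166983,  0.00084709, -0.00031489,  0.00041883,  0.0001245 ,
        0.00072534]), 'joint_efforts': array([-1.98336634e-04, -5.82381606e+01,  2.93299735e+01,  7.00246766e+00,
        1.24560817e-02, -1.93322956e-05]), 'eef_pos': array([0.2452254 , 0.62885043, 0.24055901]), 'ee_rot': array([-3.14158542e+00,  8.58656774e-06, -3.71800254e-01]), 'force': array([-0.19014666, -0.968217  , -0.04290672]), 'moment': array([-0.02248781,  0.00149147,  0.05240513]), 'gripper_force': 0.0, 'width': 0.08733020252538594}
```

View pics/top0.png

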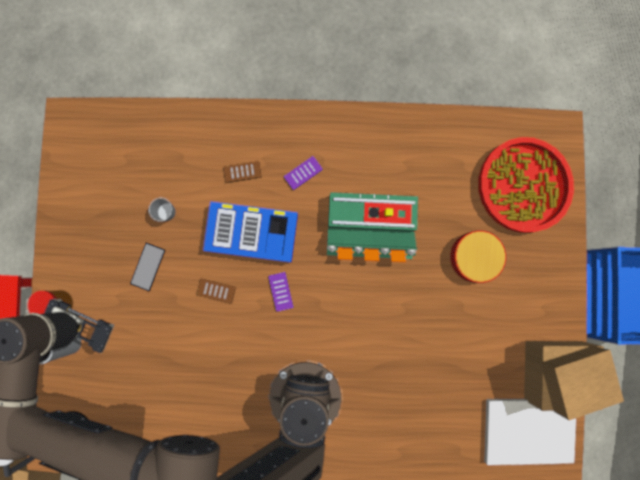

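View pics/scene0.png

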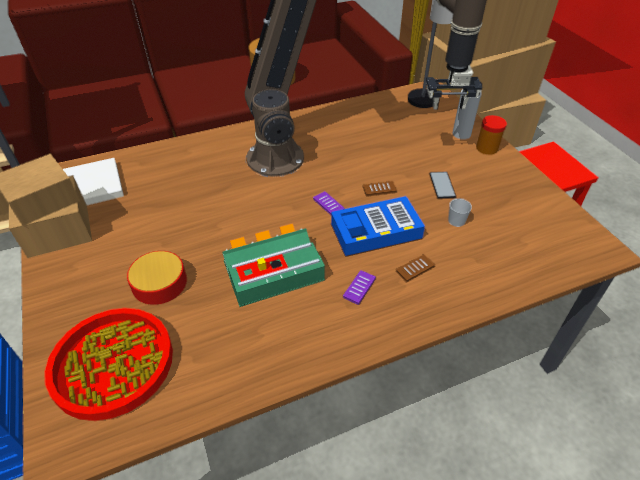

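The top view shows two aluminium plates in the tray pockets, at (252,230) in the middle and (225,227) at +y. The -y pocket at (278,228) is empty. Look-alikes lying on the table are purple (302,172) and (281,291), and brown (242,171) and (216,290). None of these is wanted. The handle is at (389,212).

Next I'll move over the tray for a close crop.

```bash
cat >> h.py <<'E'
def go(pos,rpy,M=None):
    """print row numbers from pose M (default: current) to world pose"""
    M=tool() if M is None else M; G=T(pos,rpy); D=np.linalg.inv(M)@G
    t=D[:3,3]*100; r=np.degrees(Ro.from_matrix(D[:3,:3]).as_rotvec())
    n=max(np.linalg.norm(t)/4.17,np.linalg.norm(r)/7.16)
    print('tr',np.round(t,2).tolist(),'rot',np.round(r,2).tolist(),'rows>=%.1f'%n); return G
E
python3 - <<'E'
from h import *
print(np.round(arm.camera_params('wrist')['tool_from_camera'],3))
a=go([0.50,0.19,0.38],[np.pi,0,-0.1])
go([0.52,-0.2,0.33],[np.pi,0,0],a)
E
```

```text
[[ 0.001 -0.964 -0.265  0.073]
 [ 1.     0.001 -0.     0.   ]
 [ 0.    -0.265  0.964 -0.145]
 [ 0.     0.     0.     1.   ]]
tr [39.68, 31.63, -13.94] rot [-0.0, 0.0, -15.57] rows>=12.6
tr [5.88, 38.61, 5.0] rot [0.0, 0.0, -5.73] rows>=9.4
```

{"fn": "move_arm", "kwargs": {"rows": [{"translation": [22,15,-14],"rot": [0,0,-8],"hand": 0},{"translation": [22,15,-14],"rot": [0,0,-8],"hand": 0},{"translation": [22,15,-14],"rot": [0,0,-8],"hand": 0},{"translation": [22,15,-14],"rot": [0,0,-8],"hand": 0},{"translation": [22,15,-14],"rot": [0,0,-8],"hand": 0},{"translation": [22,15,-14],"rot": [0,0,-8],"hand": 0},{"translation": [22,15,-14],"rot": [0,0,-8],"hand": 0},{"translation": [22,15,-14],"rot": [0,0,-8],"hand": 0}]}}

```text
t: 2.07
eef_pos: [0.3985, 0.406, 0.3853]
ee_rot: [-3.137, -0.003, -0.234]
force: [-0.0, 0.7, 0.6]
width: 0.0877
gripper_force: 0.0
```

Run:
```python
from h import *
go([0.54,0.19,0.38],[np.pi,0,-0.1])
```

```text
tr [18.78, 17.72, 0.49] rot [-0.28, -0.19, -7.7] rows>=6.2
```

{"fn": "move_arm", "kwargs": {"rows": [{"translation": [18.8,17.7,0.5],"rot": [0,0,-7.7],"hand": 0},{"translation": [18.8,17.7,0.5],"rot": [0,0,-7.7],"hand": 0},{"translation": [18.8,17.7,0.5],"rot": [0,0,-7.7],"hand": 0},{"translation": [18.8,17.7,0.5],"rot": [0,0,-7.7],"hand": 0},{"translation": [18.8,17.7,0.5],"rot": [0,0,-7.7],"hand": 0},{"translation": [18.8,17.7,0.5],"rot": [0,0,-7.7],"hand": 0},{"translation": [18.8,17.7,0.5],"rot": [0,0,-7.7],"hand": 0},{"translation": [18.8,17.7,0.5],"rot": [0,0,-7.7],"hand": 0}]}}

```text
t: 2.73
eef_pos: [0.5392, 0.1911, 0.3751]
ee_rot: [3.141, 0.0, -0.102]
force: [-0.7, 0.2, 0.3]
width: 0.0872
gripper_force: 0.0
```

```bash
cat > b.py <<'E'
from h import *
import sys
name=sys.argv[1]; labels=sys.argv[2:]
p,M,im,d=shot('wrist',name)
for l in labels:
    print(l,[(round(r['p'],2),np.round(M[:3,:3]@r['point']+M[:3,3],4).tolist()) for r in arm.pinpoint(l,'wrist')][:5])
print(np.round(tool(),3).tolist())
E
python3 b.py tray1 tray press1 plate_a
python3 - <<'E'
from h import *
go([0.54,-0.2,0.35],[np.pi,0,0])
E
```

```text
tray [(0.73, [0.4989, -0.1171, 0.0591])]
press1 [(0.6, [0.577, 0.1025, 0.0694])]
plate_a [(0.89, [0.5459, 0.2715, 0.0616]), (0.67, [0.35, 0.088, 0.0015]), (0.56, [0.5379, 0.1931, 0.0591]), (0.56, [0.7436, 0.2309, 0.0117])]
[[0.995, -0.097, -0.0, 0.538], [-0.097, -0.995, 0.0, 0.194], [-0.0, -0.0, -1.0, 0.376], [0.0, 0.0, 0.0, 1.0]]
tr [4.06, 39.23, 2.55] rot [-0.01, 0.0, -5.56] rows>=9.5
```

View pics/tray1.png

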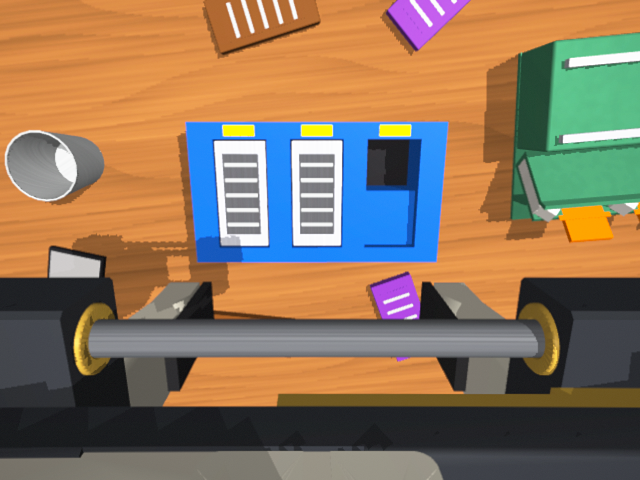

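The close view confirms white-aluminium plates at (240,192) and (317,192), with yellow marks at the far rim around (238,130) and (317,130). The right pocket (393,190) is empty. Next I'll fit the tray pose and go on to the sorter.

{"fn": "move_arm", "kwargs": {"rows": [{"translation": [4,19.5,2.5],"rot": [0,0,-5.6],"hand": 0},{"translation": [4,19.5,2.5],"rot": [0,0,-5.6],"hand": 0},{"translation": [4,19.5,2.5],"rot": [0,0,-5.6],"hand": 0},{"translation": [4,19.5,2.5],"rot": [0,0,-5.6],"hand": 0},{"translation": [4,39,2.5],"rot": [0,0,-5.6],"hand": 0},{"translation": [4,39,2.5],"rot": [0,0,-5.6],"hand": 0},{"translation": [4,39,2.5],"rot": [0,0,-5.6],"hand": 0},{"translation": [4,39,2.5],"rot": [0,0,-5.6],"hand": 0}]}}

```text
t: 3.6
eef_pos: [0.5436, -0.1375, 0.3521]
ee_rot: [-3.141, -0.001, 0.002]
force: [1.0, 0.4, -0.3]
width: 0.0875
gripper_force: 0.0
```

{"fn": "move_arm", "kwargs": {"rows": [{"translation": [0,0,0],"rot": [0,0,0],"hand": 0},{"translation": [0,0,0],"rot": [0,0,0],"hand": 0}]}}

```text
t: 3.77
eef_pos: [0.5436, -0.1379, 0.3517]
ee_rot: [-3.142, -0.0, -0.002]
force: [-0.3, -0.2, 0.4]
width: 0.0877
gripper_force: 0.0
```

```bash
python3 b.py sort1 sorter handle slot0 slot1 slot2
cat > fit.py <<'E'
from h import *
def cloud(name):
    z=np.load(f'pics/{name}.npz'); p=arm.camera_params('wrist'); v,u=np.mgrid[:480,:640]
    return z['im'],pix2w(p,z['M'],u,v,z['d']),z['d']
def rect(W,m):
    m=cv2.morphologyEx(m.astype(np.uint8),cv2.MORPH_OPEN,np.ones((3,3)))>0
    P=W[m]; r=cv2.minAreaRect((P[:,:2]*1000).astype(np.float32)); return np.round(r[0],1),np.round(r[1],1),round(r[2],2),np.round(np.median(P[:,2]),4),m.sum()
if __name__=='__main__':
    im,W,d=cloud('tray1'); h=cv2.cvtColor(im,cv2.COLOR_RGB2HSV); ok=d>0
    z=W[...,2]
    blue=(h[...,0]>95)&(h[...,0]<125)&(h[...,1]>150)
    near=(W[...,0]<.7)&(W[...,1]>.02)
    print('tray',rect(W,ok&blue&(z>.056)&near))
    P=im.astype(int)
    for y0 in (.19,.27):
        print('plate',rect(W,ok&(h[...,1]<60)&(z>.056)&(z<.075)&(abs(W[...,1]-y0)<.036)&(abs(W[...,0]-.545)<.08)))
    im,W,d=cloud('sort1'); h=cv2.cvtColor(im,cv2.COLOR_RGB2HSV); ok=d>0; z=W[...,2]
    H,S=h[...,0],h[...,1]
    g=(H>65)&(H<90)&(S>80)&ok
    print('green deck',rect(W,g&(z>.071)&(z<.079)&(W[...,0]>.54)))
    print('green all',rect(W,g&(z>.01)))
    print('yellow',rect(W,ok&(H>22)&(H<34)&(S>150)&(z>.105)&(abs(W[...,1]+.25)<.06)))
    o=ok&(H>8)&(H<20)&(S>200)&(W[...,0]<.55)&(abs(W[...,1]+.2)<.15)&(z>.03)
    n,lab,st,_=cv2.connectedComponentsWithStats(o.astype(np.uint8))
    for i in range(1,n):
        if st[i,4]>300:
            m=lab==i; print('tongue',rect(W,m), st[i]); Pm=W[m]; c=Pm.mean(0); print(np.round(c,4),np.round(np.linalg.svd(Pm-c,full_matrices=False)[2],3).tolist())
    red=ok&((H<5)|(H>174))&(S>150)&(z>.074)&(z<.09); print('red',rect(W,red))
E
python3 fit.py
```

```text
sorter [(0.88, [0.5262, -0.2007, 0.0005])]
handle [(0.95, [0.6049, -0.2467, 0.116]), (0.69, [0.4936, -0.2018, 0.0595])]
slot0 [(0.78, [0.4927, -0.2024, 0.0584]), (0.77, [0.4986, -0.2883, 0.0577]), (0.59, [0.4958, -0.1158, 0.0581])]
slot1 [(0.78, [0.4927, -0.2024, 0.0584]), (0.77, [0.4986, -0.2883, 0.0577]), (0.59, [0.4958, -0.1158, 0.0581])]
slot2 [(0.78, [0.4927, -0.2024, 0.0584]), (0.77, [0.4986, -0.2883, 0.0577]), (0.59, [0.4958, -0.1158, 0.0581])]
[[1.0, 0.002, 0.0, 0.544], [0.002, -1.0, 0.0, -0.136], [0.0, -0.0, -1.0, 0.352], [0.0, 0.0, 0.0, 1.0]]
tray (array([538.3, 189.7]), array([283.7, 159.2]), 84.21, np.float64(0.0649), np.int64(16849))
plate (array([537.8, 189.6]), array([ 55.9, 122.4]), 84.16, np.float64(0.0652), np.int64(5172))
plate (array([546.4, 275. ]), array([ 58. , 122.3]), 84.26, np.float64(0.0651), np.int64(5251))
green deck (array([ 613.3, -202.7]), array([282.5, 109.3]), 88.91, np.float64(0.0762), np.int64(16166))
green all (array([ 573.5, -202.5]), array([283.8, 189.4]), 89.03, np.float64(0.0753), np.int64(31357))
yellow (array([ 607.6, -247.6]), array([22.3, 20.5]), 89.82, np.float64(0.1145), np.int64(602))
tongue (array([ 473.1, -116.1]), array([56.5, 34.8]), 89.93, np.float64(0.0671), np.int64(1455)) [ 270  243   52   35 1457]
[ 0.4741 -0.1156  0.0671] [[-0.064, -0.997, 0.033], [-0.801, 0.071, 0.594], [-0.595, 0.011, -0.804]]
tongue (array([ 472.2, -200.9]), array([34.6, 56.7]), 0.8, np.float64(0.0673), np.int64(1458)) [ 346  244   51   35 1461]
[ 0.4725 -0.2003  0.0672] [[0.016, 1.0, -0.001], [-0.806, 0.014, 0.592], [-0.592, 0.009, -0.806]]
tongue (array([ 470.4, -285.4]), array([33.4, 56.6]), 1.17, np.float64(0.0672), np.int64(1462)) [ 421  245   52   35 1464]
[ 0.471  -0.2849  0.0672] [[0.054, -0.998, -0.039], [0.8, 0.067, -0.596], [-0.597, -0.001, -0.802]]
red (array([ 607.5, -247.9]), array([150.1,  64.8]), 88.99, np.float64(0.0807), np.int64(7287))
```

View pics/sort1.png

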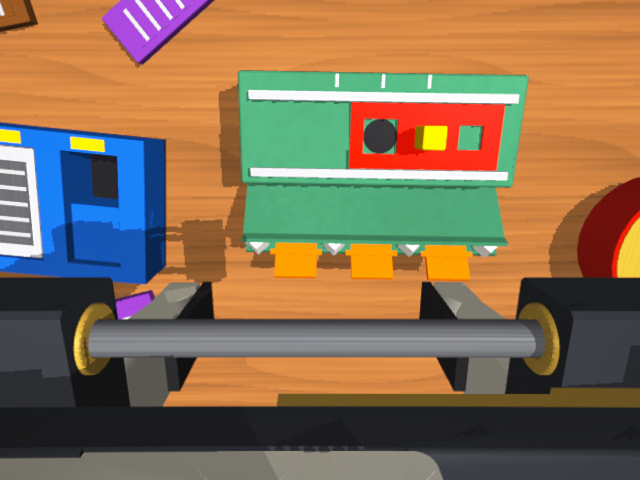

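The sorter view shows the red shutter with its yellow handle at (433,138), the open coarse window over the port at (380,136), and three empty slots with orange tongues at (296,260), (372,260) and (447,262). I'll grip the handle next.

Run:
```python
from h import *
a=go([0.6065,-0.2475,0.16],[np.pi,0,-.018])
a=go([0.6065,-0.2475,0.102],[np.pi,0,-.018],a)
```

```text
tr [6.2, 11.22, 19.18] rot [-0.01, -0.02, 1.17] rows>=5.5
tr [-0.0, -0.0, 5.8] rot [0.0, -0.0, 0.0] rows>=1.4
```

{"fn": "move_arm", "kwargs": {"rows": [{"translation": [6.2,11.2,19.2],"rot": [0,0,1.2],"hand": 0},{"translation": [6.2,11.2,19.2],"rot": [0,0,1.2],"hand": 0},{"translation": [6.2,11.2,19.2],"rot": [0,0,1.2],"hand": 0},{"translation": [6.2,11.2,19.2],"rot": [0,0,1.2],"hand": 0},{"translation": [6.2,11.2,19.2],"rot": [0,0,1.2],"hand": 0},{"translation": [6.2,11.2,19.2],"rot": [0,0,1.2],"hand": 0},{"translation": [6.2,11.2,19.2],"rot": [0,0,1.2],"hand": 0}]}}

```text
t: 4.65
eef_pos: [0.6042, -0.2492, 0.1534]
ee_rot: [-3.14, 0.009, -0.022]
force: [-0.0, 0.8, -0.2]
width: 0.0874
gripper_force: 0.0
```

{"fn": "move_arm", "kwargs": {"rows": [{"translation": [0,0,3],"rot": [0,0,0],"hand": 0},{"translation": [0,0,5.6],"rot": [0,0,0],"hand": 0},{"translation": [0,0,5.6],"rot": [0,0,0],"hand": 0}]}}

```text
t: 4.9
eef_pos: [0.6034, -0.2472, 0.0995]
ee_rot: [-3.14, 0.007, -0.021]
force: [-0.9, 0.5, -1.6]
width: 0.0877
gripper_force: 0.0
```

{"fn": "move_arm", "kwargs": {"rows": [{"translation": [0,0,0],"rot": [0,0,0],"hand": 0.5},{"translation": [0,0,0],"rot": [0,0,0],"hand": 0.7},{"translation": [0,0,0],"rot": [0,0,0],"hand": 0.8},{"translation": [0,0,0],"rot": [0,0,0],"hand": 0.8},{"translation": [0,0,0],"rot": [0,0,0],"hand": 0.8},{"translation": [0,0,0],"rot": [0,0,0],"hand": 0.8}], "squeeze": 15}}

```text
t: 5.4
eef_pos: [0.6062, -0.2491, 0.1048]
ee_rot: [3.141, -0.002, -0.021]
force: [0.6, -0.6, 0.6]
width: 0.0531
gripper_force: 0.0
```

{"fn": "move_arm", "kwargs": {"rows": [{"translation": [0,0,0],"rot": [0,0,0],"hand": 0.85},{"translation": [0,0,0],"rot": [0,0,0],"hand": 0.85},{"translation": [0,0,0],"rot": [0,0,0],"hand": 0.85},{"translation": [0,0,0],"rot": [0,0,0],"hand": 0.85},{"translation": [0,0,0],"rot": [0,0,0],"hand": 0.85},{"translation": [0,0,0],"rot": [0,0,0],"hand": 0.85},{"translation": [0,0,0],"rot": [0,0,0],"hand": 0.85}], "squeeze": 15}}

```text
t: 5.98
eef_pos: [0.6058, -0.2488, 0.1036]
ee_rot: [-3.141, 0.0, -0.021]
force: [-0.9, 1.8, 1.6]
width: 0.0215
gripper_force: 15.0
```

Gripped. Slide 4.5 cm along sorter +y, which is tool -y, then open.

{"fn": "move_arm", "kwargs": {"rows": [{"translation": [0,-1,0],"rot": [0,0,0],"hand": 0.85},{"translation": [0,-2,0],"rot": [0,0,0],"hand": 0.85},{"translation": [0,-3,0],"rot": [0,0,0],"hand": 0.85},{"translation": [0,-4,0],"rot": [0,0,0],"hand": 0.85},{"translation": [0,-4.5,0],"rot": [0,0,0],"hand": 0.85},{"translation": [0,-4.5,0],"rot": [0,0,0],"hand": 0.85},{"translation": [0,-4.5,0],"rot": [0,0,0],"hand": 0.85},{"translation": [0,-4.5,0],"rot": [0,0,0],"hand": 0.85}]}}

```text
t: 6.65
eef_pos: [0.6067, -0.2039, 0.1036]
ee_rot: [-3.141, 0.0, -0.021]
force: [-1.6, 1.3, -1.0]
width: 0.0216
gripper_force: 15.0
```

{"fn": "move_arm", "kwargs": {"rows": [{"translation": [0,0,0],"rot": [0,0,0],"hand": 0.5},{"translation": [0,0,0],"rot": [0,0,0],"hand": 0.5},{"translation": [0,0,0],"rot": [0,0,0],"hand": 0.5},{"translation": [0,0,0],"rot": [0,0,0],"hand": 0.5},{"translation": [0,0,0],"rot": [0,0,0],"hand": 0.5}]}}

```text
t: 7.07
eef_pos: [0.6068, -0.2042, 0.1037]
ee_rot: [3.142, -0.0, -0.021]
force: [0.4, 0.3, 0.1]
width: 0.043
gripper_force: 0.0
```

{"fn": "move_arm", "kwargs": {"rows": [{"translation": [0,0,-4],"rot": [0,0,0],"hand": 0.5},{"translation": [0,0,-8],"rot": [0,0,0],"hand": 0.8},{"translation": [-4,0,-12],"rot": [0,0,0],"hand": 1},{"translation": [-6,0,-16],"rot": [0,0,0],"hand": 1},{"translation": [-6,0,-20],"rot": [0,0,0],"hand": 1},{"translation": [-6,0,-23],"rot": [0,0,0],"hand": 1},{"translation": [-6,0,-23],"rot": [0,0,0],"hand": 1}]}}

```text
t: 7.65
eef_pos: [0.5486, -0.2042, 0.3436]
ee_rot: [3.138, -0.013, -0.021]
force: [1.2, 0.4, 1.5]
width: 0.0091
gripper_force: 0.0
```

```bash
python3 b.py sort2 handle
python3 - <<'E'
from h import *
from fit import *
im,W,d=cloud('sort2'); h=cv2.cvtColor(im,cv2.COLOR_RGB2HSV); H,S=h[...,0],h[...,1]; z=W[...,2]; ok=d>0
print('yellow',rect(W,ok&(H>22)&(H<34)&(S>150)&(z>.105)&(abs(W[...,1]+.22)<.06)))
print('red',rect(W,ok&((H<5)|(H>174))&(S>150)&(z>.074)&(z<.09)))
# tray frame
R=T([.5383,.1897,0],[0,0,-.101])
for y in (0,.085):
    P=(R@np.array([.042,y,0,1]))[:3]; print('press',P)
    a=go([P[0],P[1],.13],[np.pi,0,-.101])
E
```

```text
handle [(0.84, [0.6092, -0.2021, 0.115])]
[[1.0, -0.021, 0.006, 0.547], [-0.021, -1.0, -0.0, -0.203], [0.006, 0.0, -1.0, 0.337], [0.0, 0.0, 0.0, 1.0]]
yellow (array([ 596.1, -204.6]), array([20.8, 44.9]), 89.26, np.float64(0.1147), np.int64(655))
red (array([ 607.9, -204.2]), array([150.3,  64.1]), 88.89, np.float64(0.0806), np.int64(5671))
press [0.58008596 0.18546521 0.        ]
tr [2.33, -38.91, 20.68] rot [-0.0, -0.32, 4.58] rows>=10.6
press [0.58865637 0.27003203 0.        ]
tr [3.01, -47.38, 20.68] rot [-0.0, -0.32, 4.58] rows>=12.4
```

Shutter is at about 45 mm, the middle stop. Next I'll move the closed fingers over the middle plate's press point.

{"fn": "move_arm", "kwargs": {"rows": [{"translation": [2.3,-19,0],"rot": [0,-0.3,4.6],"hand": 1},{"translation": [2.3,-19,0],"rot": [0,-0.3,4.6],"hand": 1},{"translation": [2.3,-19,0],"rot": [0,-0.3,4.6],"hand": 1},{"translation": [2.3,-19,0],"rot": [0,-0.3,4.6],"hand": 1},{"translation": [2.3,-38.9,10],"rot": [0,-0.3,4.6],"hand": 1},{"translation": [2.3,-38.9,10],"rot": [0,-0.3,4.6],"hand": 1},{"translation": [2.3,-38.9,10],"rot": [0,-0.3,4.6],"hand": 1},{"translation": [2.3,-38.9,10],"rot": [0,-0.3,4.6],"hand": 1}]}}

```text
t: 8.42
eef_pos: [0.5746, 0.1159, 0.2635]
ee_rot: [3.141, 0.007, -0.101]
force: [0.6, -0.1, -0.8]
width: 0.0004
gripper_force: 0.0
```

{"fn": "move_arm", "kwargs": {"rows": [{"translation": [0,0,0],"rot": [0,0,0],"hand": 1},{"translation": [0,0,0],"rot": [0,0,0],"hand": 1},{"translation": [0,0,0],"rot": [0,0,0],"hand": 1}]}}

```text
t: 8.67
eef_pos: [0.5752, 0.1143, 0.2646]
ee_rot: [3.14, 0.007, -0.1]
force: [0.0, 0.2, 1.5]
width: 0.0005
gripper_force: 0.0
```

Run:
```python
from h import *
go([.580,.1855,.13],[np.pi,0,-.101])
```

```text
tr [-0.14, -7.16, 13.45] rot [0.09, 0.4, 0.04] rows>=3.7
```

{"fn": "move_arm", "kwargs": {"rows": [{"translation": [-0.1,-7.1,8],"rot": [0,0.4,0],"hand": 1},{"translation": [-0.1,-7.1,8],"rot": [0,0.4,0],"hand": 1},{"translation": [-0.1,-7.1,8],"rot": [0,0.4,0],"hand": 1},{"translation": [-0.1,-7.1,13.4],"rot": [0,0.4,0],"hand": 1},{"translation": [-0.1,-7.1,16.4],"rot": [0,0.4,0],"hand": 1},{"translation": [-0.1,-7.1,17.9],"rot": [0,0.4,0],"hand": 1},{"translation": [-0.1,-7.1,17.9],"rot": [0,0.4,0],"hand": 1}]}}

```text
t: 9.25
eef_pos: [0.5785, 0.1822, 0.0822]
ee_rot: [3.137, 0.005, -0.104]
force: [0.0, -0.8, -0.5]
width: 0.0011
gripper_force: 0.0
```

{"fn": "move_arm", "kwargs": {"rows": [{"translation": [0,0,0.4],"rot": [0,0,0],"hand": 1},{"translation": [0,0,0.9],"rot": [0,0,0],"hand": 1},{"translation": [0,0,1.4],"rot": [0,0,0],"hand": 1},{"translation": [0,0,1.9],"rot": [0,0,0],"hand": 1},{"translation": [0,0,2.4],"rot": [0,0,0],"hand": 1},{"translation": [0,0,2.9],"rot": [0,0,0],"hand": 1},{"translation": [0,0,3.2],"rot": [0,0,0],"hand": 1},{"translation": [0,0,3.2],"rot": [0,0,0],"hand": 1}]}}

```text
t: 9.92
eef_pos: [0.5803, 0.1848, 0.0538]
ee_rot: [3.141, -0.001, -0.101]
force: [0.9, -0.1, -0.1]
width: 0.0005
gripper_force: 0.0
```

{"fn": "move_arm", "kwargs": {"rows": [{"translation": [0,0,-4],"rot": [0,0,0],"hand": 1},{"translation": [0,0,-8],"rot": [0,0,0],"hand": 0.5},{"translation": [0,0,-12],"rot": [0,0,0],"hand": 0},{"translation": [0,0,-16],"rot": [0,0,0],"hand": 0},{"translation": [0,0,-20],"rot": [0,0,0],"hand": 0},{"translation": [0,0,-24],"rot": [0,0,0],"hand": 0},{"translation": [0,0,-24],"rot": [0,0,0],"hand": 0},{"translation": [0,0,-24],"rot": [0,0,0],"hand": 0}]}}

```text
t: 10.58
eef_pos: [0.5814, 0.1858, 0.298]
ee_rot: [-3.138, -0.007, -0.101]
force: [-0.6, -0.6, -0.8]
width: 0.0416
gripper_force: 0.0
```

```bash
cat > tip.py <<'E'
import sys
from fit import *
name,y0=sys.argv[1],float(sys.argv[2])
shot('wrist',name)
im,W,d=cloud(name); R=T([.5383,.1897,0],[0,0,-.101])
L=(W-R[:3,3])@R[:3,:3]; h=cv2.cvtColor(im,cv2.COLOR_RGB2HSV)
m=(d>0)&(h[...,1]<70)&(abs(L[...,1]-y0)<.032)&(abs(L[...,0])<.075)&(L[...,2]>.01)&(L[...,2]<.115)
m=cv2.morphologyEx(m.astype(np.uint8),cv2.MORPH_OPEN,np.ones((3,3)))>0
P=L[m]; print(m.sum(),np.round(P.min(0),4),np.round(P.max(0),4))
for a in np.arange(-.07,.07,.01):
    q=P[(P[:,0]>a)&(P[:,0]<a+.01)]
    if len(q): print(round(a+.005,3),len(q),np.round(np.percentile(q[:,2],[5,50,95]),4),np.round(np.percentile(q[:,1],[2,98]),4))
E
python3 tip.py tip1 0
```

```text
6226 [-0.0544 -0.028   0.0153] [0.0551 0.0309 0.1028]
-0.055 34 [0.05   0.0509 0.0519] [-0.004  0.029]
-0.045 2 [0.0633 0.0641 0.0648] [0.0308 0.0309]
-0.035 198 [0.0929 0.0964 0.0988] [-0.0265  0.0265]
-0.025 679 [0.0958 0.0995 0.1021] [-0.0261  0.0261]
-0.015 836 [0.0857 0.0906 0.0954] [-0.0266  0.0273]
-0.005 792 [0.0751 0.0804 0.0856] [-0.0268  0.0269]
0.005 767 [0.0647 0.0698 0.0749] [-0.0266  0.0274]
0.015 707 [0.054  0.0596 0.064 ] [-0.0268  0.0273]
0.025 667 [0.0437 0.0491 0.0539] [-0.0265  0.027 ]
0.035 644 [0.0338 0.0385 0.0437] [-0.0268  0.0273]
0.045 588 [0.0228 0.0281 0.033 ] [-0.0264  0.0266]
0.055 312 [0.0168 0.0199 0.0228] [-0.0266  0.0261]
```

View pics/tip1.png

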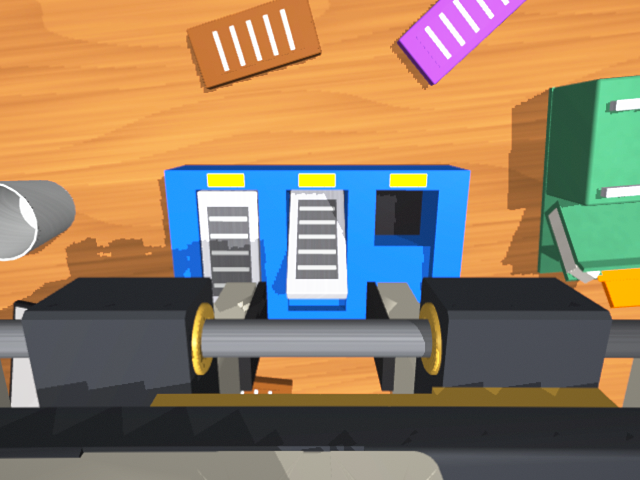

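The middle plate leans at about 46°, with its raised near end at (317,290). Next I'll grip it.

Run:
```python
from h import *
a=go([.5154,.1922,.15],[np.pi,0,-.101])
```

```text
tr [-6.59, -0.0, 14.54] rot [-0.09, -0.18, -0.01] rows>=3.8
```

{"fn": "move_arm", "kwargs": {"rows": [{"translation": [-6.6,0,0],"rot": [0,0,0],"hand": 0},{"translation": [-6.6,0,0],"rot": [0,0,0],"hand": 0},{"translation": [-6.6,0,4],"rot": [0,0,0],"hand": 0},{"translation": [-6.6,0,8],"rot": [0,0,0],"hand": 0},{"translation": [-6.6,0,8],"rot": [0,0,0],"hand": 0},{"translation": [-6.6,0,8],"rot": [0,0,0],"hand": 0},{"translation": [-6.6,0,8],"rot": [0,0,0],"hand": 0},{"translation": [-6.6,0,8],"rot": [0,0,0],"hand": 0}]}}

```text
t: 11.3
eef_pos: [0.5162, 0.1923, 0.2165]
ee_rot: [-3.141, -0.004, -0.101]
force: [-0.3, 0.6, 1.1]
width: 0.0874
gripper_force: 0.0
```

Run:
```python
from h import *
a=go([.5154,.1920,.083],[np.pi,0,-.101]); print(arm.get_state()['width'])
```

```text
tr [-0.13, 0.06, 13.35] rot [-0.06, -0.23, -0.01] rows>=3.2
0.0873943834291706
```

{"fn": "move_arm", "kwargs": {"rows": [{"translation": [-0.1,0,4],"rot": [0,-0.2,0],"hand": 0},{"translation": [-0.1,0,8],"rot": [0,-0.2,0],"hand": 0},{"translation": [-0.1,0,11],"rot": [0,-0.2,0],"hand": 0},{"translation": [-0.1,0,12.5],"rot": [0,-0.2,0],"hand": 0},{"translation": [-0.1,0,13.3],"rot": [0,-0.2,0],"hand": 0},{"translation": [-0.1,0,13.3],"rot": [0,-0.2,0],"hand": 0}]}}

```text
t: 11.8
eef_pos: [0.5144, 0.1918, 0.0811]
ee_rot: [3.141, 0.002, -0.101]
force: [0.7, -0.5, 0.2]
width: 0.0876
gripper_force: 0.0
```

{"fn": "move_arm", "kwargs": {"rows": [{"translation": [0,0,0],"rot": [0,0,0],"hand": 0.45},{"translation": [0,0,0],"rot": [0,0,0],"hand": 0.45},{"translation": [0,0,0],"rot": [0,0,0],"hand": 0.45},{"translation": [0,0,0],"rot": [0,0,0],"hand": 0.45},{"translation": [0,0,0],"rot": [0,0,0],"hand": 0.45},{"translation": [0,0,0],"rot": [0,0,0],"hand": 0.45},{"translation": [0,0,0],"rot": [0,0,0],"hand": 0.45},{"translation": [0,0,0],"rot": [0,0,0],"hand": 0.45}], "squeeze": 45}}

```text
t: 12.47
eef_pos: [0.5144, 0.192, 0.082]
ee_rot: [-3.141, 0.001, -0.101]
force: [-1.4, -0.3, 5.5]
width: 0.0559
gripper_force: 45.0
```

{"fn": "move_arm", "kwargs": {"rows": [{"translation": [0,0,-2],"rot": [0,0,0],"hand": 0.45},{"translation": [0,0,-4],"rot": [0,0,0],"hand": 0.45},{"translation": [0,0,-7],"rot": [0,0,0],"hand": 0.45},{"translation": [0,0,-10],"rot": [0,0,0],"hand": 0.45},{"translation": [0,0,-13],"rot": [0,0,0],"hand": 0.45},{"translation": [0,0,-16],"rot": [0,0,0],"hand": 0.45},{"translation": [0,0,-19],"rot": [0,0,0],"hand": 0.45},{"translation": [0,0,-19],"rot": [0,0,0],"hand": 0.45}]}}

```text
t: 13.13
eef_pos: [0.5167, 0.1928, 0.2777]
ee_rot: [-3.137, -0.006, -0.101]
force: [1.9, 0.1, -0.9]
width: 0.0555
gripper_force: 45.0
```

```bash
cat > held.py <<'E'
# plate pose in tool frame
import sys
from fit import *
name=sys.argv[1]; p,M,im,d=shot('wrist',name); t=tool()
im,W,d=cloud(name); L=(W-t[:3,3])@t[:3,:3]; h=cv2.cvtColor(im,cv2.COLOR_RGB2HSV)
m=(d>0)&(h[...,1]<70)&(abs(L[...,1])<.029)&(L[...,0]>-.05)&(L[...,0]<.13)&(L[...,2]>-.03)&(L[...,2]<.14)
m=cv2.morphologyEx(m.astype(np.uint8),cv2.MORPH_OPEN,np.ones((3,3)))>0
P=L[m]
# top face line via robust fit in (x,z)
q=P[P[:,0]>.005][:,[0,2]].astype(np.float32); v=cv2.fitLine(q,cv2.DIST_HUBER,0,.001,.01).ravel(); dx=v[:2]*np.sign(v[0])
n=np.array([dx[1],-dx[0]])  # towards camera (up=-z)
s=(P[:,[0,2]]-v[2:])@dx; e=(P[:,[0,2]]-v[2:])@n; s=s[abs(e)<.003]
far=np.percentile(s,99.7); nr=np.percentile(s,.3)
c=v[2:]+dx*(far-.06)-n*.007
print('angle below tool-x deg',np.degrees(np.arctan2(dx[1],dx[0])),'len seen',far-nr,'centre tool x,z',c,'y',np.percentile(P[:,1],[2,98]), m.sum(),'tool',np.round(t[:3,3],4),arm.get_state()['ee_rot'],arm.get_state()['width'])
E
python3 held.py held1
```

```text
angle below tool-x deg 46.030033 len seen 0.10556068867476032 centre tool x,z [0.03394776 0.02354736] y [-0.02679586  0.02700202] 27858 tool [0.5156 0.1926 0.2746] [-3.13800966e+00 -2.44022959e-03 -1.01153736e-01] 0.05590097509882648
```

```bash
sed -i "s/; t=tool()$/; t=M@np.linalg.inv(np.array(arm.camera_params('wrist')['tool_from_camera']))/" held.py; for i in 1 2; do python3 held.py held1$i; done
python3 - <<'E'
from h import *
for i in range(3):
  s=arm.get_state();print(s['eef_pos'],s['q'])
E
```

```text
angle below tool-x deg 46.215137 len seen 0.11993520617522842 centre tool x,z [0.03269241 0.02677856] y [-0.02656984  0.02731991] 27874 tool [0.5156 0.1926 0.2746] [-3.14008704e+00  8.39865886e-04 -1.01445622e-01] 0.055901330584846635
angle below tool-x deg 46.2212 len seen 0.10574535349531297 centre tool x,z [0.03278267 0.02688269] y [-0.02660117  0.02731176] 27898 tool [0.5144 0.1921 0.2722] [ 3.14138197e+00  2.92926237e-03 -1.01633525e-01] 0.055642077571924846
[0.51380109 0.19166784 0.27076159] [ 0.71294994  0.13303498 -0.21911306 -0.00211448 -1.22081225  0.75694034]
[0.51380109 0.19166784 0.27076159] [ 0.71294994  0.13303498 -0.21911306 -0.00211448 -1.22081225  0.75694034]
[0.51380109 0.19166784 0.27076159] [ 0.71294994  0.13303498 -0.21911306 -0.00211448 -1.22081225  0.75694034]
```

```bash
cat > ins.py <<'E'
from h import *
YS=-.0185; S1=np.array([.4949,-.2006,.0605])
def slotT(k):
    R=Ro.from_euler('z',YS).as_matrix(); M=np.eye(4); M[:3,:3]=R@Ro.from_euler('y',np.radians(38)).as_matrix()
    M[:3,3]=S1+R@np.array([0,(k-1)*.085,0]); return M
def plate(ang,cx,cz,cy=0):
    c,s=np.cos(np.radians(ang)),np.sin(np.radians(ang)); M=np.eye(4)
    M[:3,:3]=np.array([[c,0,s],[0,-1,0],[s,0,-c]]); M[:3,3]=[cx,cy,cz]; return M
def tgt(k,x,PT,up=0,dn=0):
    D=np.eye(4); D[0,3]=x; D[2,3]=dn; M=slotT(k)@D@np.linalg.inv(PT); M[2,3]+=up; return M
def gom(G,M=None):
    print(np.round(G[:3,3],4)); return go(G[:3,3],G[:3,:3],M)
E
python3 - <<'E'
from ins import *
PT=plate(46.2,.0327,.0268,.0004)
a=gom(tgt(0,-.085,PT,.11))
E
```

```text
[ 0.3902 -0.2833  0.2447]
tr [-7.47, 48.5, 2.64] rot [0.35, 8.36, -4.75] rows>=11.8
```

{"fn": "move_arm", "kwargs": {"rows": [{"translation": [-3.7,28,0],"rot": [0.3,8.3,-4.7],"hand": 0.45},{"translation": [-3.7,28,0],"rot": [0.3,8.3,-4.7],"hand": 0.45},{"translation": [-3.7,28,0],"rot": [0.3,8.3,-4.7],"hand": 0.45},{"translation": [-3.7,28,0],"rot": [0.3,8.3,-4.7],"hand": 0.45},{"translation": [-3.7,28,0],"rot": [0.3,8.3,-4.7],"hand": 0.45},{"translation": [-3.7,28,0],"rot": [0.3,8.3,-4.7],"hand": 0.45},{"translation": [-3.7,28,0],"rot": [0.3,8.3,-4.7],"hand": 0.45},{"translation": [-3.7,28,0],"rot": [0.3,8.3,-4.7],"hand": 0.45}]}}

```text
t: 13.95
eef_pos: [0.4463, -0.0872, 0.2698]
ee_rot: [3.14, -0.139, -0.023]
force: [-0.4, 0.9, -1.8]
width: 0.0558
gripper_force: 45.0
```

Run:
```python
from ins import *
PT=plate(46.2,.0327,.0268,.0004)
a=gom(tgt(0,-.085,PT,.11))
print(arm.get_state()['width'])
```

```text
[ 0.3902 -0.2833  0.2447]
tr [-5.46, 19.73, 1.8] rot [0.13, 0.22, -0.26] rows>=4.9
0.05575343519161576
```

{"fn": "move_arm", "kwargs": {"rows": [{"translation": [-5.5,19.7,1.8],"rot": [0.1,0.2,-0.2],"hand": 0.45},{"translation": [-5.5,19.7,1.8],"rot": [0.1,0.2,-0.2],"hand": 0.45},{"translation": [-5.5,19.7,1.8],"rot": [0.1,0.2,-0.2],"hand": 0.45},{"translation": [-5.5,19.7,1.8],"rot": [0.1,0.2,-0.2],"hand": 0.45},{"translation": [-5.5,19.7,1.8],"rot": [0.1,0.2,-0.2],"hand": 0.45},{"translation": [-5.5,19.7,1.8],"rot": [0.1,0.2,-0.2],"hand": 0.45},{"translation": [-5.5,19.7,1.8],"rot": [0.1,0.2,-0.2],"hand": 0.45},{"translation": [-5.5,19.7,1.8],"rot": [0.1,0.2,-0.2],"hand": 0.45}]}}

```text
t: 14.62
eef_pos: [0.3929, -0.2789, 0.2447]
ee_rot: [-3.14, -0.144, -0.017]
force: [0.1, 0.5, -1.4]
width: 0.0554
gripper_force: 45.0
```

```bash
python3 held.py held2
python3 - <<'E'
from ins import *
PT=plate(46.2,.0327,.0268,.0004)
a=gom(tgt(0,-.085,PT,.11))
a=gom(tgt(0,-.085,PT,.0),a)
a=gom(tgt(0,0,PT,.0),a)
E
```

```text
angle below tool-x deg 46.114025 len seen 0.10571211561892693 centre tool x,z [0.03295099 0.02719021] y [-0.02648334  0.02730006] 27834 tool [ 0.3929 -0.2789  0.2447] [-3.14040092 -0.14482295 -0.01555209] 0.05544316010919314
[ 0.3902 -0.2833  0.2447]
tr [-0.32, 0.5, -0.0] rot [-0.09, -0.1, 0.17] rows>=0.1
[ 0.3902 -0.2833  0.1347]
tr [-1.57, 0.0, 10.89] rot [-0.0, -0.0, 0.0] rows>=2.6
[ 0.4572 -0.2845  0.0824]
tr [5.88, 0.0, 6.13] rot [-0.0, -0.0, 0.0] rows>=2.0
```

{"fn": "move_arm", "kwargs": {"rows": [{"translation": [-0.4,0.1,3],"rot": [0,0,0],"hand": 0.45},{"translation": [-0.8,0.1,6],"rot": [0,0,0],"hand": 0.45},{"translation": [-1.2,0.1,8],"rot": [0,0,0],"hand": 0.45},{"translation": [-1.2,0.1,8],"rot": [0,0,0],"hand": 0.45},{"translation": [-1.2,0.1,8],"rot": [0,0,0],"hand": 0.45},{"translation": [-1.2,0.1,8],"rot": [0,0,0],"hand": 0.45},{"translation": [-1.2,0.1,8],"rot": [0,0,0],"hand": 0.45}]}}

```text
t: 15.25
eef_pos: [0.395, -0.2798, 0.1671]
ee_rot: [3.141, -0.149, -0.014]
force: [-0.5, 0.4, -1.3]
width: 0.0555
gripper_force: 45.0
```

Run:
```python
from ins import *
PT=plate(46.2,.0327,.0268,.0004)
print(np.round(arm.get_state()['qd'],3))
a=gom(tgt(0,-.085,PT,.0))
```

```text
[-0.008 -0.002 -0.003 -0.003  0.005  0.002]
[ 0.3902 -0.2833  0.1347]
tr [-0.95, 0.35, 3.13] rot [-0.0, -0.36, 0.27] rows>=0.8
```

{"fn": "move_arm", "kwargs": {"rows": [{"translation": [-0.6,0.3,1],"rot": [0,-0.3,0.3],"hand": 0.45},{"translation": [-0.9,0.3,2.5],"rot": [0,-0.3,0.3],"hand": 0.45},{"translation": [-0.9,0.3,3.1],"rot": [0,-0.3,0.3],"hand": 0.45},{"translation": [-0.9,0.3,3.1],"rot": [0,-0.3,0.3],"hand": 0.45},{"translation": [-0.9,0.3,3.1],"rot": [0,-0.3,0.3],"hand": 0.45},{"translation": [-0.9,0.3,3.1],"rot": [0,-0.3,0.3],"hand": 0.45}]}}

```text
t: 15.75
eef_pos: [0.3891, -0.283, 0.1336]
ee_rot: [-3.14, -0.141, -0.021]
force: [-0.3, 0.7, -2.0]
width: 0.0557
gripper_force: 45.0
```

```bash
python3 held.py held3
python3 - <<'E'
from ins import *
PT=plate(46.2,.0327,.0268,.0004)
a=gom(tgt(0,-.085,PT,.0))
a=gom(tgt(0,-.065,PT,.0))
a=gom(tgt(0,0,PT,.0))
E
```

```text
angle below tool-x deg 45.70781 len seen 0.105314907083249 centre tool x,z [0.03299986 0.02661782] y [-0.02652569  0.02725792] 28019 tool [ 0.3891 -0.283   0.1336] [-3.1404486  -0.14142185 -0.02090904] 0.05578613832223863
[ 0.3902 -0.2833  0.1347]
tr [0.12, 0.03, -0.09] rot [-0.05, 0.1, -0.14] rows>=0.0
[ 0.4059 -0.2836  0.1224]
tr [1.51, 0.03, 1.35] rot [-0.05, 0.1, -0.14] rows>=0.5
[ 0.4572 -0.2845  0.0824]
tr [6.02, 0.02, 6.03] rot [-0.05, 0.1, -0.14] rows>=2.0
```

View pics/held3.png

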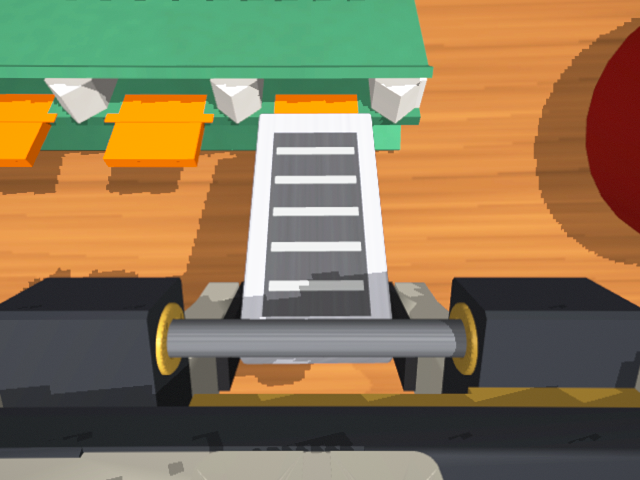

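The plate end (260–370,115) sits over the slot's tongue, centred between the white lead-ins at (237,95) and (398,95). Next I'll check its height against the tongue floor in the same picture.

```bash
cat > rel.py <<'E'
import sys
from ins import *; from fit import *
name,k=sys.argv[1],int(sys.argv[2])
im,W,d=cloud(name); h=cv2.cvtColor(im,cv2.COLOR_RGB2HSV); H,S=h[...,0],h[...,1]
M=slotT(k); L=(W-M[:3,3])@M[:3,:3]; ok=d>0
o=ok&(H>8)&(H<20)&(S>200)&(abs(L[...,2]+.009)<.01)&(L[...,0]>-.06)&(L[...,0]<0)
for j in range(3):
    dy=(j-k)*.085; q=L[o&(abs(L[...,1]-dy)<.03)]
    if len(q)>50: print('tongue',j,len(q),'z med',np.median(q[:,2]),'zslope',np.polyfit(q[:,0],q[:,2],1)[0],'y',np.percentile(q[:,1],[1,99])-dy,'x',np.percentile(q[:,0],[1,99]))
p=ok&(S<60)&(abs(L[...,1])<.03)&(abs(L[...,2]-.007)<.008)&(L[...,0]<.0)&(L[...,0]>-.14)
q=L[p]; print('plate top z,slope',np.polyfit(q[:,0],q[:,2],1)[::-1],'at far', np.polyval(np.polyfit(q[:,0],q[:,2],1),-.02),'x',np.percentile(q[:,0],[1,99.5]),'y',np.percentile(q[:,1],[1,99]))
E
python3 rel.py held3 0
```

```text
tongue 1 1163 z med -0.010722873978538383 zslope 0.10168730210048091 y [-0.02739072  0.02374881] x [-0.04195973 -0.00515647]
tongue 2 2411 z med -0.008836274494093552 zslope 0.06352124155570028 y [-0.02611064  0.00227469] x [-0.04174913 -0.00037057]
plate top z,slope [0.00614206 0.00500742] at far 0.006041909171651163 x [-0.13012031 -0.02551462] y [-0.02771519  0.02750299]
```

{"fn": "move_arm", "kwargs": {"rows": [{"translation": [0.8,0,0.7],"rot": [0,0,0],"hand": 0.45},{"translation": [1.6,0,1.4],"rot": [0,0,0],"hand": 0.45},{"translation": [2.2,0,2.1],"rot": [0,0,0],"hand": 0.45},{"translation": [2.9,0,2.8],"rot": [0,0,0],"hand": 0.45},{"translation": [3.5,0,3.5],"rot": [0,0,0],"hand": 0.45},{"translation": [4.1,0,4.1],"rot": [0,0,0],"hand": 0.45},{"translation": [4.1,0,4.1],"rot": [0,0,0],"hand": 0.45}]}}

```text
t: 16.38
eef_pos: [0.4363, -0.2836, 0.0969]
ee_rot: [-3.14, -0.14, -0.02]
force: [-0.3, 0.6, -2.1]
width: 0.0555
gripper_force: 45.0
```

```bash
python3 held.py held4
python3 - <<'E'
from ins import *
PT=plate(46,.033,.0267,.0004)
G=tgt(0,0,PT); print('slot coords of plate',(np.linalg.inv(slotT(0))@tool()@PT)[:3,3])
a=gom(G); print(arm.get_state()['force'])
E
```

```text
angle below tool-x deg 45.729294 len seen 0.06768389260095017 centre tool x,z [ 0.00665748 -0.0003836 ] y [-0.02659733  0.02734187] 21072 tool [ 0.4363 -0.2836  0.0969] [-3.14003401 -0.13962676 -0.02045451] 0.0554632775020855
slot coords of plate [-0.02604079  0.00045821 -0.0012387 ]
[ 0.4569 -0.2845  0.0823]
tr [1.9, 0.05, 1.79] rot [-0.07, -0.0, -0.11] rows>=0.6
[-0.53936578 -0.36692891 -1.98662638]
```

Entering freely. I'll push on, slightly past nominal, in small steps.

{"fn": "move_arm", "kwargs": {"rows": [{"translation": [0.5,0,0.5],"rot": [0,0,0],"hand": 0.45},{"translation": [1,0,0.95],"rot": [0,0,0],"hand": 0.45},{"translation": [1.4,0,1.35],"rot": [0,0,0],"hand": 0.45},{"translation": [1.7,0,1.6],"rot": [0,0,0],"hand": 0.45},{"translation": [1.9,0,1.8],"rot": [0,0,0],"hand": 0.45},{"translation": [1.9,0,1.8],"rot": [0,0,0],"hand": 0.45}]}}

```text
t: 16.93
eef_pos: [0.4563, -0.2841, 0.0828]
ee_rot: [-3.14, -0.14, -0.021]
force: [-1.1, 0.4, -1.5]
width: 0.0559
gripper_force: 45.0
```

{"fn": "move_arm", "kwargs": {"rows": [{"translation": [0.1,0,0.1],"rot": [0,0,0],"hand": 0.45},{"translation": [0.2,0,0.2],"rot": [0,0,0],"hand": 0.45},{"translation": [0.2,0,0.2],"rot": [0,0,0],"hand": 0.45}]}}

```text
t: 17.18
eef_pos: [0.4559, -0.2839, 0.0818]
ee_rot: [-3.139, -0.136, -0.021]
force: [-14.5, 4.8, 14.3]
width: 0.0558
gripper_force: 45.0
```

{"fn": "move_arm", "kwargs": {"rows": [{"translation": [0,0,0],"rot": [0,0,0],"hand": 0.2},{"translation": [0,0,0],"rot": [0,0,0],"hand": 0.2},{"translation": [0,0,0],"rot": [0,0,0],"hand": 0.2},{"translation": [0,0,0],"rot": [0,0,0],"hand": 0.2}]}}

```text
t: 17.52
eef_pos: [0.4597, -0.2844, 0.0819]
ee_rot: [-3.141, -0.143, -0.021]
force: [0.6, 0.5, -0.3]
width: 0.0693
gripper_force: 0.0
```

{"fn": "move_arm", "kwargs": {"rows": [{"translation": [0,0,-3],"rot": [0,0,0],"hand": 0.2},{"translation": [0,0,-6],"rot": [0,0,0],"hand": 0.2},{"translation": [0,0,-10],"rot": [0,0,0],"hand": 0.2},{"translation": [2,0,-14],"rot": [0,-4,0],"hand": 0.5},{"translation": [6,-2,-18],"rot": [0,-8,0],"hand": 0.8},{"translation": [8,-4,-20],"rot": [0,-8,0],"hand": 1},{"translation": [8,-4,-20],"rot": [0,-8,0],"hand": 1},{"translation": [8,-4,-20],"rot": [0,-8,0],"hand": 1}]}}

```text
t: 18.18
eef_pos: [0.5142, -0.2445, 0.2936]
ee_rot: [-3.141, -0.007, -0.018]
force: [-0.0, -1.0, -0.3]
width: 0.0424
gripper_force: 0.0
```

```bash
cat > home.py <<'E'
import sys
from ins import *; from fit import *
name=sys.argv[1]; shot('wrist',name)
im,W,d=cloud(name); h=cv2.cvtColor(im,cv2.COLOR_RGB2HSV); H,S=h[...,0],h[...,1]; ok=d>0
for k in map(int,sys.argv[2:]):
    M=slotT(k); L=(W-M[:3,3])@M[:3,:3]
    q=L[ok&(S<60)&(abs(L[...,1])<.031)&(abs(L[...,2]-.007)<.008)&(L[...,0]<-.01)&(L[...,0]>-.12)]
    if len(q)<100: print(k,'none'); continue
    print('slot',k,len(q),'near end x(ideal -.060)',np.percentile(q[:,0],[.5,2]),'z',np.median(q[:,2]),'slope',np.polyfit(q[:,0],q[:,2],1)[0],'y',np.percentile(q[:,1],[1,99]))
z=W[...,2]; print('red',rect(W,ok&((H<5)|(H>174))&(S>150)&(z>.074)&(z<.09)&(W[...,1]>-.4)))
print(np.round(tool()[:3,3],4))
E
python3 home.py home1 0 1 2
python3 - <<'E'
from h import *
go([.589,.270,.30],[np.pi,0,-.101])
E
```

```text
slot 0 2960 near end x(ideal -.060) [-0.05864119 -0.0582642 ] z 0.005669280249806185 slope 0.02167931027785898 y [-0.02719479  0.02759455]
1 none
2 none
red (array([ 609. , -204.7]), array([150.4,  64.7]), 89.05, np.float64(0.0807), np.int64(9921))
[ 0.5122 -0.2448  0.2914]
tr [6.71, -51.62, -0.76] rot [-0.08, -0.21, 4.7] rows>=12.5
```

View pics/home1.png

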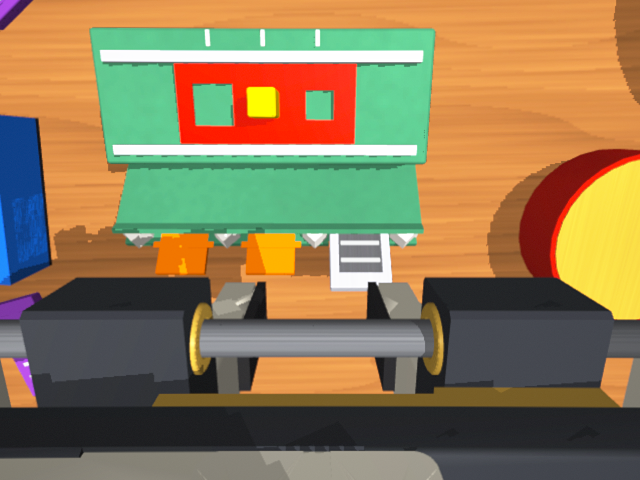

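The plate is home in the -y slot, showing at (360,262), with its near end at -58.5 mm against an ideal of -60. The shutter is still at the middle stop, with the handle at (262,102). Now the +y plate.

{"fn": "move_arm", "kwargs": {"rows": [{"translation": [3.5,-28,0],"rot": [0,0,4.7],"hand": 1},{"translation": [3.5,-28,0],"rot": [0,0,4.7],"hand": 1},{"translation": [3.5,-28,0],"rot": [0,0,4.7],"hand": 1},{"translation": [3.5,-28,0],"rot": [0,0,4.7],"hand": 1},{"translation": [3.5,-28,0],"rot": [0,0,4.7],"hand": 1},{"translation": [3.5,-28,0],"rot": [0,0,4.7],"hand": 1},{"translation": [3.5,-28,0],"rot": [0,0,4.7],"hand": 1},{"translation": [3.5,-28,0],"rot": [0,0,4.7],"hand": 1}]}}

```text
t: 18.9
eef_pos: [0.5513, 0.0374, 0.2894]
ee_rot: [-3.14, 0.0, -0.1]
force: [-0.1, -0.1, 0.4]
width: 0.0004
gripper_force: 0.0
```

Run:
```python
from h import *
go([.589,.270,.20],[np.pi,0,-.101])
```

```text
tr [1.44, -23.51, 8.97] rot [-0.08, 0.01, 0.08] rows>=6.0
```

{"fn": "move_arm", "kwargs": {"rows": [{"translation": [1.4,-23.5,9],"rot": [0,0,0],"hand": 1},{"translation": [1.4,-23.5,9],"rot": [0,0,0],"hand": 1},{"translation": [1.4,-23.5,9],"rot": [0,0,0],"hand": 1},{"translation": [1.4,-23.5,9],"rot": [0,0,0],"hand": 1},{"translation": [1.4,-23.5,9],"rot": [0,0,0],"hand": 1},{"translation": [1.4,-23.5,9],"rot": [0,0,0],"hand": 1},{"translation": [1.4,-23.5,9],"rot": [0,0,0],"hand": 1},{"translation": [1.4,-23.5,9],"rot": [0,0,0],"hand": 1}]}}

```text
t: 19.57
eef_pos: [0.5885, 0.2663, 0.1981]
ee_rot: [3.139, 0.002, -0.101]
force: [-0.2, -0.9, 0.7]
width: 0.0004
gripper_force: 0.0
```

Run:
```python
from h import *
go([.589,.270,.085],[np.pi,0,-.101])
```

```text
tr [0.04, -0.4, 11.31] rot [0.13, 0.14, -0.0] rows>=2.7
```

{"fn": "move_arm", "kwargs": {"rows": [{"translation": [0,-0.2,4],"rot": [0,0,0],"hand": 1},{"translation": [0,-0.2,8],"rot": [0,0,0],"hand": 1},{"translation": [0,-0.2,11],"rot": [0,0,0],"hand": 1},{"translation": [0,-0.2,11.8],"rot": [0,0,0],"hand": 1},{"translation": [0,-0.2,12.3],"rot": [0,0,0],"hand": 1},{"translation": [0,-0.2,12.8],"rot": [0,0,0],"hand": 1},{"translation": [0,-0.2,13.3],"rot": [0,0,0],"hand": 1},{"translation": [0,-0.2,13.8],"rot": [0,0,0],"hand": 1}]}}

```text
t: 20.23
eef_pos: [0.5914, 0.2687, 0.0654]
ee_rot: [-3.138, -0.004, -0.103]
force: [0.2, 0.5, 1.2]
width: 0.0003
gripper_force: 0.0
```

{"fn": "move_arm", "kwargs": {"rows": [{"translation": [0,0,0.5],"rot": [0,0,0],"hand": 1},{"translation": [0,0,0.7],"rot": [0,0,0],"hand": 1},{"translation": [0,0,0.7],"rot": [0,0,0],"hand": 1}]}}

```text
t: 20.48
eef_pos: [0.5902, 0.2682, 0.0565]
ee_rot: [-3.14, -0.002, -0.103]
force: [-0.5, -0.5, 0.1]
width: 0.0002
gripper_force: 0.0
```

{"fn": "move_arm", "kwargs": {"rows": [{"translation": [0,0,-4],"rot": [0,0,0],"hand": 1},{"translation": [0,0,-8],"rot": [0,0,0],"hand": 0.5},{"translation": [0,0,-12],"rot": [0,0,0],"hand": 0},{"translation": [0,0,-16],"rot": [0,0,0],"hand": 0},{"translation": [0,0,-20],"rot": [0,0,0],"hand": 0},{"translation": [0,0,-24],"rot": [0,0,0],"hand": 0},{"translation": [0,0,-24],"rot": [0,0,0],"hand": 0},{"translation": [0,0,-24],"rot": [0,0,0],"hand": 0}]}}

```text
t: 21.15
eef_pos: [0.5908, 0.2687, 0.3006]
ee_rot: [-3.136, -0.007, -0.102]
force: [-0.5, -0.0, -1.9]
width: 0.0418
gripper_force: 0.0
```

```bash
python3 tip.py tip2 .085
python3 - <<'E'
from h import *
R=T([.5383,.1897,0],[0,0,-.101]); P=(R@np.array([-.023,.085,0,1]))[:3]; print(P)
go([P[0],P[1],.21],[np.pi,0,-.101])
E
```

```text
6135 [-0.055   0.0552  0.0102] [0.0546 0.1147 0.1035]
-0.055 50 [0.0497 0.0508 0.0519] [0.0563 0.1133]
-0.035 178 [0.0945 0.0969 0.0992] [0.0584 0.111 ]
-0.025 684 [0.0956 0.0995 0.1023] [0.0586 0.1114]
-0.015 825 [0.0858 0.0909 0.0955] [0.0582 0.1117]
-0.005 776 [0.0751 0.0803 0.0856] [0.0586 0.112 ]
0.005 745 [0.0644 0.07   0.075 ] [0.0582 0.1121]
0.015 705 [0.0545 0.0597 0.0648] [0.0582 0.1124]
0.025 666 [0.0439 0.049  0.0537] [0.0583 0.1122]
0.035 628 [0.0333 0.0384 0.0433] [0.0583 0.1124]
0.045 615 [0.022  0.0278 0.0334] [0.0586 0.1123]
0.055 263 [0.0168 0.0195 0.0219] [0.0584 0.1126]
[0.52398762 0.27658588 0.        ]
tr [-6.67, -0.12, 8.78] rot [-0.2, -0.19, -0.09] rows>=2.6
```

Tipped the same way as the first. I'll grip it with the same moves.

{"fn": "move_arm", "kwargs": {"rows": [{"translation": [-6.6,-0.1,0],"rot": [0,0,0],"hand": 0},{"translation": [-6.6,-0.1,0],"rot": [0,0,0],"hand": 0},{"translation": [-6.6,-0.1,4],"rot": [0,0,0],"hand": 0},{"translation": [-6.6,-0.1,8],"rot": [0,0,0],"hand": 0},{"translation": [-6.6,-0.1,8],"rot": [0,0,0],"hand": 0},{"translation": [-6.6,-0.1,8],"rot": [0,0,0],"hand": 0},{"translation": [-6.6,-0.1,8],"rot": [0,0,0],"hand": 0},{"translation": [-6.6,-0.1,8],"rot": [0,0,0],"hand": 0}]}}

```text
t: 21.87
eef_pos: [0.5257, 0.2765, 0.2187]
ee_rot: [-3.139, -0.004, -0.103]
force: [-0.4, -0.6, 0.8]
width: 0.0875
gripper_force: 0.0
```

Run:
```python
from h import *
go([.524,.2766,.083],[np.pi,0,-.101]); print(arm.get_state()['width'])
```

```text
tr [-0.23, 0.05, 13.56] rot [-0.17, -0.22, -0.09] rows>=3.3
0.08745479444947664
```

{"fn": "move_arm", "kwargs": {"rows": [{"translation": [-0.2,0,4],"rot": [-0.1,-0.2,0],"hand": 0},{"translation": [-0.2,0,8],"rot": [-0.1,-0.2,0],"hand": 0},{"translation": [-0.2,0,11],"rot": [-0.1,-0.2,0],"hand": 0},{"translation": [-0.2,0,12.5],"rot": [-0.1,-0.2,0],"hand": 0},{"translation": [-0.2,0,13.4],"rot": [-0.1,-0.2,0],"hand": 0},{"translation": [-0.2,0,13.4],"rot": [-0.1,-0.2,0],"hand": 0}]}}

```text
t: 22.37
eef_pos: [0.5229, 0.2761, 0.082]
ee_rot: [3.14, 0.002, -0.103]
force: [0.4, -0.3, 0.7]
width: 0.0878
gripper_force: 0.0
```

{"fn": "move_arm", "kwargs": {"rows": [{"translation": [0,0,0],"rot": [0,0,0],"hand": 0.45},{"translation": [0,0,0],"rot": [0,0,0],"hand": 0.45},{"translation": [0,0,0],"rot": [0,0,0],"hand": 0.45},{"translation": [0,0,0],"rot": [0,0,0],"hand": 0.45},{"translation": [0,0,0],"rot": [0,0,0],"hand": 0.45},{"translation": [0,0,0],"rot": [0,0,0],"hand": 0.45},{"translation": [0,0,0],"rot": [0,0,0],"hand": 0.45},{"translation": [0,0,0],"rot": [0,0,0],"hand": 0.45}], "squeeze": 45}}

```text
t: 23.03
eef_pos: [0.5229, 0.2764, 0.0831]
ee_rot: [-3.141, 0.001, -0.102]
force: [-1.5, 0.7, 4.3]
width: 0.0555
gripper_force: 45.0
```

{"fn": "move_arm", "kwargs": {"rows": [{"translation": [0,0,-2],"rot": [0,0,0],"hand": 0.45},{"translation": [0,0,-4],"rot": [0,0,0],"hand": 0.45},{"translation": [0,0,-7],"rot": [0,0,0],"hand": 0.45},{"translation": [0,0,-10],"rot": [0,0,0],"hand": 0.45},{"translation": [0,0,-13],"rot": [0,0,0],"hand": 0.45},{"translation": [0,0,-16],"rot": [0,0,0],"hand": 0.45},{"translation": [0,0,-19],"rot": [0,0,0],"hand": 0.45},{"translation": [0,0,-19],"rot": [0,0,0],"hand": 0.45}]}}

```text
t: 23.7
eef_pos: [0.5252, 0.2774, 0.279]
ee_rot: [-3.136, -0.005, -0.102]
force: [0.3, -0.0, -0.7]
width: 0.0554
gripper_force: 45.0
```

```bash
python3 held.py held5
python3 - <<'E'
from ins import *
PT=plate(46.,.0328,.0268,.0004)
for k in (2,1):a=gom(tgt(k,-.085,PT,.11))
E
```

```text
angle below tool-x deg 46.17792 len seen 0.10600309051516321 centre tool x,z [0.03269239 0.02781265] y [-0.02670453  0.02718955] 27509 tool [0.5252 0.2774 0.279 ] [-3.13778270e+00 -2.08792887e-03 -1.02485320e-01] 0.05580090642845896
[ 0.3933 -0.1133  0.2448]
tr [-9.02, 40.18, 2.93] rot [0.12, 7.87, -4.82] rows>=9.9
[ 0.3917 -0.1983  0.2448]
tr [-8.31, 48.65, 2.9] rot [0.12, 7.87, -4.82] rows>=11.9
```

{"fn": "move_arm", "kwargs": {"rows": [{"translation": [-4,28,0],"rot": [0.1,8.1,-4.8],"hand": 0.45},{"translation": [-4,28,0],"rot": [0.1,8.1,-4.8],"hand": 0.45},{"translation": [-4,28,0],"rot": [0.1,8.1,-4.8],"hand": 0.45},{"translation": [-4,28,0],"rot": [0.1,8.1,-4.8],"hand": 0.45},{"translation": [-4,28,0],"rot": [0.1,8.1,-4.8],"hand": 0.45},{"translation": [-4,28,0],"rot": [0.1,8.1,-4.8],"hand": 0.45},{"translation": [-4,28,0],"rot": [0.1,8.1,-4.8],"hand": 0.45},{"translation": [-4,28,0],"rot": [0.1,8.1,-4.8],"hand": 0.45}]}}

```text
t: 24.42
eef_pos: [0.4513, -0.0026, 0.2713]
ee_rot: [3.136, -0.137, -0.022]
force: [-0.1, -0.8, -2.4]
width: 0.0556
gripper_force: 45.0
```

Run:
```python
from ins import *
PT=plate(46.1,.0328,.0270,.0004)
a=gom(tgt(2,-.085,PT,.07))
```

```text
[ 0.3932 -0.1133  0.2049]
tr [-6.42, 11.17, 5.87] rot [0.32, 0.28, -0.18] rows>=3.4
```

{"fn": "move_arm", "kwargs": {"rows": [{"translation": [-6.4,11.1,5.9],"rot": [0.3,0.2,-0.2],"hand": 0.45},{"translation": [-6.4,11.1,5.9],"rot": [0.3,0.2,-0.2],"hand": 0.45},{"translation": [-6.4,11.1,5.9],"rot": [0.3,0.2,-0.2],"hand": 0.45},{"translation": [-6.4,11.1,5.9],"rot": [0.3,0.2,-0.2],"hand": 0.45},{"translation": [-6.4,11.1,5.9],"rot": [0.3,0.2,-0.2],"hand": 0.45},{"translation": [-6.4,11.1,5.9],"rot": [0.3,0.2,-0.2],"hand": 0.45},{"translation": [-6.4,11.1,5.9],"rot": [0.3,0.2,-0.2],"hand": 0.45},{"translation": [-6.4,11.1,5.9],"rot": [0.3,0.2,-0.2],"hand": 0.45}]}}

```text
t: 25.08
eef_pos: [0.3978, -0.1079, 0.206]
ee_rot: [-3.141, -0.143, -0.014]
force: [0.6, 0.2, -1.1]
width: 0.0555
gripper_force: 45.0
```

Run:
```python
from ins import *
PT=plate(46.1,.0328,.0270,.0004)
a=gom(tgt(2,-.085,PT,.0)); print(arm.get_state()['q'],arm.get_state()['width'])
```

```text
[ 0.3932 -0.1133  0.1349]
tr [-1.45, 0.55, 6.97] rot [-0.05, -0.1, 0.24] rows>=1.7
[ 0.25672859 -0.16285229 -0.69211818  0.0481705  -0.90408176  1.27270636] 0.05554578066181994
```

{"fn": "move_arm", "kwargs": {"rows": [{"translation": [-0.5,0.2,2.5],"rot": [0,0,0.2],"hand": 0.45},{"translation": [-1,0.4,5],"rot": [0,0,0.2],"hand": 0.45},{"translation": [-1.4,0.4,6.9],"rot": [0,0,0.2],"hand": 0.45},{"translation": [-1.4,0.4,6.9],"rot": [0,0,0.2],"hand": 0.45},{"translation": [-1.4,0.4,6.9],"rot": [0,0,0.2],"hand": 0.45},{"translation": [-1.4,0.4,6.9],"rot": [0,0,0.2],"hand": 0.45},{"translation": [-1.4,0.4,6.9],"rot": [0,0,0.2],"hand": 0.45}]}}

```text
t: 25.67
eef_pos: [0.3941, -0.1119, 0.1368]
ee_rot: [-3.141, -0.145, -0.018]
force: [-0.0, 0.3, -2.2]
width: 0.0555
gripper_force: 45.0
```

```bash
python3 held.py held6; python3 rel.py held6 2
python3 - <<'E'
from ins import *
PT=plate(46.,.0328,.0270,.0004)
a=gom(tgt(2,-.085,PT,.0))
a=gom(tgt(2,0,PT,.0))
E
```

```text
angle below tool-x deg 45.04277 len seen 0.10585471769766833 centre tool x,z [0.0335933  0.02725529] y [-0.02668861  0.02727819] 28103 tool [ 0.3941 -0.1119  0.1368] [-3.14052834 -0.14465047 -0.01796327] 0.05581574012806164
tongue 1 1117 z med -0.010575815601184346 zslope 0.09459546108012007 y [-0.025275    0.02490129] x [-0.04185016 -0.01271376]
plate top z,slope [0.0113557  0.02267244] at far 0.010902256074255262 x [-0.13019004 -0.02539361] y [-0.02671849  0.02851727]
[ 0.3933 -0.1133  0.135 ]
tr [-0.09, 0.13, 0.17] rot [-0.07, -0.29, 0.03] rows>=0.1
[ 0.4602 -0.1145  0.0827]
tr [5.78, 0.14, 6.31] rot [-0.07, -0.29, 0.03] rows>=2.1
```

{"fn": "move_arm", "kwargs": {"rows": [{"translation": [-0.1,0.1,0.2],"rot": [0,-0.3,0],"hand": 0.45},{"translation": [-0.1,0.1,0.2],"rot": [0,-0.3,0],"hand": 0.45},{"translation": [-0.1,0.1,0.2],"rot": [0,-0.3,0],"hand": 0.45},{"translation": [-0.1,0.1,0.2],"rot": [0,-0.3,0],"hand": 0.45}]}}

```text
t: 26.05
eef_pos: [0.3925, -0.1134, 0.1337]
ee_rot: [-3.141, -0.138, -0.019]
force: [-0.8, -0.2, -1.5]
width: 0.0556
gripper_force: 45.0
```

```bash
for i in 7 8; do python3 held.py held$i; python3 rel.py held$i 2; done
python3 - <<'E'
from ins import *
PT=plate(45.1,.0328,.0270,.0004)
a=gom(tgt(2,-.085,PT,.0))
E
```

```text
angle below tool-x deg 44.95657 len seen 0.10576616450691054 centre tool x,z [0.03349297 0.02732101] y [-0.02651849  0.02730612] 27950 tool [ 0.3925 -0.1134  0.1337] [-3.14078996 -0.1377946  -0.01862257] 0.055541896815621904
tongue 1 1142 z med -0.010710121668099603 zslope 0.08537762075160238 y [-0.02511083  0.02433751] x [-0.04191848 -0.01252652]
plate top z,slope [0.00690078 0.0142118 ] at far 0.006616542457711105 x [-0.12965012 -0.02456242] y [-0.02799189  0.02724291]
angle below tool-x deg 44.937927 len seen 0.10572975885629307 centre tool x,z [0.03343722 0.02732824] y [-0.0265349   0.02728304] 27950 tool [ 0.3925 -0.1134  0.1336] [-3.14080879 -0.13783933 -0.01852034] 0.05577469953277459
tongue 1 1113 z med -0.010782024755938925 zslope 0.08194032963057088 y [-0.02542088  0.0247203 ] x [-0.04191519 -0.01305353]
plate top z,slope [0.00679202 0.01408061] at far 0.006510404015766189 x [-0.12968215 -0.02460624] y [-0.0279865   0.02730283]
[ 0.3936 -0.1133  0.1356]
tr [0.14, -0.01, -0.18] rot [-0.04, -0.8, -0.0] rows>=0.1
```

View pics/held8.png

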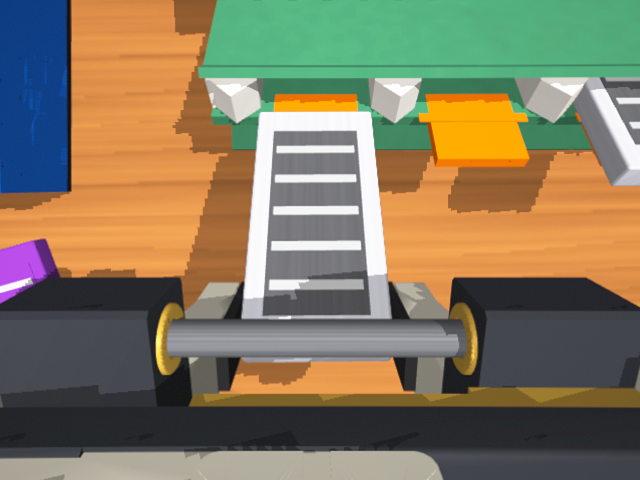

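The plate end (260–370,113) is centred between the lead-ins at (235,95) and (396,95), at the same height as the first time. Same insertion.

{"fn": "move_arm", "kwargs": {"rows": [{"translation": [0.8,0,0.7],"rot": [0,-0.4,0],"hand": 0.45},{"translation": [1.6,0,1.4],"rot": [0,-0.7,0],"hand": 0.45},{"translation": [2.2,0,2.1],"rot": [0,-0.7,0],"hand": 0.45},{"translation": [2.9,0,2.8],"rot": [0,-0.7,0],"hand": 0.45},{"translation": [3.5,0,3.5],"rot": [0,-0.7,0],"hand": 0.45},{"translation": [4.1,0,4.1],"rot": [0,-0.7,0],"hand": 0.45},{"translation": [4.1,0,4.1],"rot": [0,-0.7,0],"hand": 0.45}]}}

```text
t: 26.73
eef_pos: [0.4397, -0.1142, 0.0975]
ee_rot: [-3.141, -0.125, -0.018]
force: [2.0, 0.5, -0.5]
width: 0.0557
gripper_force: 45.0
```

Run:
```python
from ins import *
PT=plate(45,.0334,.0273,.0004)
print('slot coords of plate',(np.linalg.inv(slotT(2))@tool()@PT)[:3,3])
a=gom(tgt(2,0,PT))
```

```text
slot coords of plate [-2.46046854e-02  3.26880494e-05 -1.36372255e-03]
[ 0.46   -0.1145  0.0835]
tr [1.84, 0.0, 1.64] rot [-0.02, -0.14, 0.02] rows>=0.6
```

{"fn": "move_arm", "kwargs": {"rows": [{"translation": [0.5,0,0.5],"rot": [0,0,0],"hand": 0.45},{"translation": [1,0,0.9],"rot": [0,0,0],"hand": 0.45},{"translation": [1.4,0,1.3],"rot": [0,0,0],"hand": 0.45},{"translation": [1.7,0,1.55],"rot": [0,0,0],"hand": 0.45},{"translation": [1.85,0,1.7],"rot": [0,0,0],"hand": 0.45},{"translation": [1.85,0,1.7],"rot": [0,0,0],"hand": 0.45}]}}

```text
t: 27.23
eef_pos: [0.4588, -0.1146, 0.0835]
ee_rot: [-3.141, -0.124, -0.019]
force: [-0.2, -0.0, -1.6]
width: 0.0556
gripper_force: 45.0
```

{"fn": "move_arm", "kwargs": {"rows": [{"translation": [0.1,0,0.1],"rot": [0,0,0],"hand": 0.45},{"translation": [0.2,0,0.2],"rot": [0,0,0],"hand": 0.45},{"translation": [0.2,0,0.2],"rot": [0,0,0],"hand": 0.45}]}}

```text
t: 27.48
eef_pos: [0.4587, -0.1147, 0.0827]
ee_rot: [-3.141, -0.122, -0.018]
force: [-18.7, 6.5, 21.8]
width: 0.0556
gripper_force: 45.1
```

Seated on the end stop. Release, back off and verify.

{"fn": "move_arm", "kwargs": {"rows": [{"translation": [0,0,0],"rot": [0,0,0],"hand": 0.2},{"translation": [0,0,0],"rot": [0,0,0],"hand": 0.2},{"translation": [0,0,0],"rot": [0,0,0],"hand": 0.2},{"translation": [0,0,0],"rot": [0,0,0],"hand": 0.2}]}}

```text
t: 27.82
eef_pos: [0.4619, -0.1145, 0.0825]
ee_rot: [-3.141, -0.126, -0.018]
force: [0.4, -0.9, -0.7]
width: 0.0694
gripper_force: 0.0
```

{"fn": "move_arm", "kwargs": {"rows": [{"translation": [0,0,-3],"rot": [0,0,0],"hand": 0.2},{"translation": [0,0,-6],"rot": [0,0,0],"hand": 0.2},{"translation": [0,0,-10],"rot": [0,0,0],"hand": 0.2},{"translation": [2,2,-14],"rot": [0,-4,0],"hand": 0.3},{"translation": [6,6,-18],"rot": [0,-7.5,0],"hand": 0.4},{"translation": [8,8,-20],"rot": [0,-7.5,0],"hand": 0.4},{"translation": [8,8.5,-20],"rot": [0,-7.5,0],"hand": 0.4},{"translation": [8,8.5,-20],"rot": [0,-7.5,0],"hand": 0.4}]}}

```text
t: 28.48
eef_pos: [0.5182, -0.2041, 0.2941]
ee_rot: [3.14, 0.0, -0.02]
force: [0.8, 0.9, -0.5]
width: 0.053
gripper_force: 0.0
```

```bash
python3 home.py home2 0 1 2
python3 - <<'E'
from h import *
a=go([.6075,-.2035,.17],[np.pi,0,-.0185])
E
```

```text
slot 0 2768 near end x(ideal -.060) [-0.05846921 -0.05684911] z 0.0057382236102180365 slope 0.015182946833512371 y [-0.02720707  0.02781686]
1 none
slot 2 2808 near end x(ideal -.060) [-0.05867639 -0.05738045] z 0.005630408685623778 slope 0.01696046555266882 y [-0.0289035   0.02597869]
red (array([ 608.6, -204.3]), array([150.8,  63.6]), 88.98, np.float64(0.0807), np.int64(10478))
[ 0.5161 -0.2024  0.2916]
tr [9.18, -0.08, 12.14] rot [-0.01, 0.18, -0.12] rows>=3.6
```

View pics/home2.png

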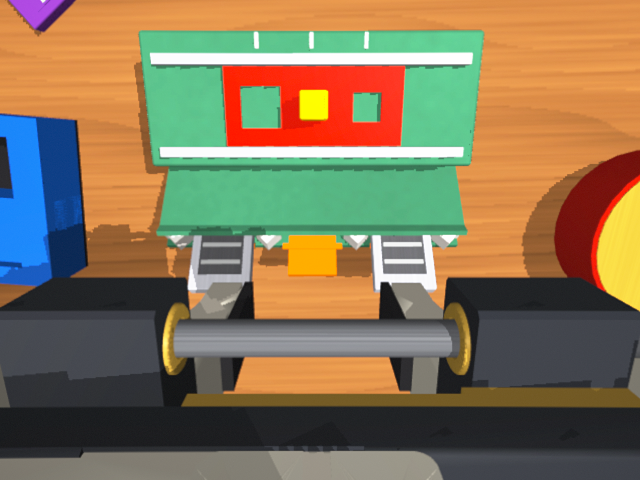

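Both plates are equally home at (221,262) and (404,262), and the shutter is at the middle stop with its handle at (314,105). Last, the shutter moves one more stop.

{"fn": "move_arm", "kwargs": {"rows": [{"translation": [9.2,0,12],"rot": [0,0,0],"hand": 0.4},{"translation": [9.2,0,12],"rot": [0,0,0],"hand": 0.4},{"translation": [9.2,0,12],"rot": [0,0,0],"hand": 0.4},{"translation": [9.2,0,12],"rot": [0,0,0],"hand": 0.4},{"translation": [9.2,0,12],"rot": [0,0,0],"hand": 0.4},{"translation": [9.2,0,12],"rot": [0,0,0],"hand": 0.4},{"translation": [9.2,0,12],"rot": [0,0,0],"hand": 0.4}]}}

```text
t: 29.12
eef_pos: [0.605, -0.2019, 0.17]
ee_rot: [-3.141, 0.006, -0.018]
force: [0.2, -0.6, 0.3]
width: 0.0525
gripper_force: 0.0
```

Run:
```python
from h import *
a=go([.6075,-.2040,.103],[np.pi,0,-.0185]); print(arm.get_state()['width'])
```

```text
tr [0.3, 0.21, 6.7] rot [-0.04, 0.36, 0.04] rows>=1.6
0.05246648247749847
```

{"fn": "move_arm", "kwargs": {"rows": [{"translation": [0.1,0.2,3],"rot": [0,0.2,0],"hand": 0.4},{"translation": [0.1,0.2,6],"rot": [0,0.2,0],"hand": 0.4},{"translation": [0.1,0.2,6.6],"rot": [0,0.2,0],"hand": 0.4},{"translation": [0.1,0.2,6.6],"rot": [0,0.2,0],"hand": 0.4}]}}

```text
t: 29.45
eef_pos: [0.6046, -0.2041, 0.1036]
ee_rot: [-3.141, 0.004, -0.018]
force: [0.1, 0.8, 0.1]
width: 0.0528
gripper_force: 0.0
```

{"fn": "move_arm", "kwargs": {"rows": [{"translation": [0,0,0],"rot": [0,0,0],"hand": 0.85},{"translation": [0,0,0],"rot": [0,0,0],"hand": 0.85},{"translation": [0,0,0],"rot": [0,0,0],"hand": 0.85},{"translation": [0,0,0],"rot": [0,0,0],"hand": 0.85},{"translation": [0,0,0],"rot": [0,0,0],"hand": 0.85},{"translation": [0,0,0],"rot": [0,0,0],"hand": 0.85},{"translation": [0,0,0],"rot": [0,0,0],"hand": 0.85},{"translation": [0,0,0],"rot": [0,0,0],"hand": 0.85}], "squeeze": 15}}

```text
t: 30.12
eef_pos: [0.6065, -0.2044, 0.1049]
ee_rot: [-3.141, 0.001, -0.018]
force: [-1.2, 1.0, 5.6]
width: 0.022
gripper_force: 15.0
```

{"fn": "move_arm", "kwargs": {"rows": [{"translation": [0,-1,0],"rot": [0,0,0],"hand": 0.85},{"translation": [0,-2,0],"rot": [0,0,0],"hand": 0.85},{"translation": [0,-3,0],"rot": [0,0,0],"hand": 0.85},{"translation": [0,-4,0],"rot": [0,0,0],"hand": 0.85},{"translation": [0,-4.5,0],"rot": [0,0,0],"hand": 0.85},{"translation": [0,-4.5,0],"rot": [0,0,0],"hand": 0.85},{"translation": [0,-4.5,0],"rot": [0,0,0],"hand": 0.85},{"translation": [0,-4.5,0],"rot": [0,0,0],"hand": 0.85}]}}

```text
t: 30.78
eef_pos: [0.6074, -0.1592, 0.1049]
ee_rot: [-3.141, 0.001, -0.018]
force: [0.2, 0.8, 5.4]
width: 0.022
gripper_force: 15.0
```

{"fn": "move_arm", "kwargs": {"rows": [{"translation": [0,0,0],"rot": [0,0,0],"hand": 0.5},{"translation": [0,0,0],"rot": [0,0,0],"hand": 0.5},{"translation": [0,0,0],"rot": [0,0,0],"hand": 0.5},{"translation": [0,0,0],"rot": [0,0,0],"hand": 0.5},{"translation": [0,0,0],"rot": [0,0,0],"hand": 0.5}]}}

```text
t: 31.2
eef_pos: [0.6068, -0.1593, 0.1039]
ee_rot: [-3.141, 0.002, -0.018]
force: [0.7, 0.2, -0.3]
width: 0.043
gripper_force: 0.0
```

{"fn": "move_arm", "kwargs": {"rows": [{"translation": [0,0,-4],"rot": [0,0,0],"hand": 0.5},{"translation": [0,0,-8],"rot": [0,0,0],"hand": 0.5},{"translation": [-4,2,-12],"rot": [0,0,0],"hand": 0.5},{"translation": [-8,4,-16],"rot": [0,0,0],"hand": 0.5},{"translation": [-9,4.5,-19],"rot": [0,0,0],"hand": 0.5},{"translation": [-9,4.5,-19],"rot": [0,0,0],"hand": 0.5},{"translation": [-9,4.5,-19],"rot": [0,0,0],"hand": 0.5},{"translation": [-9,4.5,-19],"rot": [0,0,0],"hand": 0.5}]}}

```text
t: 31.87
eef_pos: [0.5165, -0.2032, 0.2962]
ee_rot: [-3.141, -0.002, -0.019]
force: [0.8, -0.0, -0.6]
width: 0.0437
gripper_force: 0.0
```

```bash
python3 home.py home3 0 1 2
```

```text
slot 0 2775 near end x(ideal -.060) [-0.05830068 -0.05647637] z 0.0057632147870003295 slope 0.013953324817753495 y [-0.02706804  0.02781427]
1 none
slot 2 2749 near end x(ideal -.060) [-0.058541   -0.05666719] z 0.005698290111367986 slope 0.017091877652660507 y [-0.02887295  0.02582279]
red (array([ 609.3, -159.4]), array([150.8,  64.7]), 88.41, np.float64(0.0807), np.int64(9818))
[ 0.5163 -0.2028  0.2946]
```

View pics/home3.png

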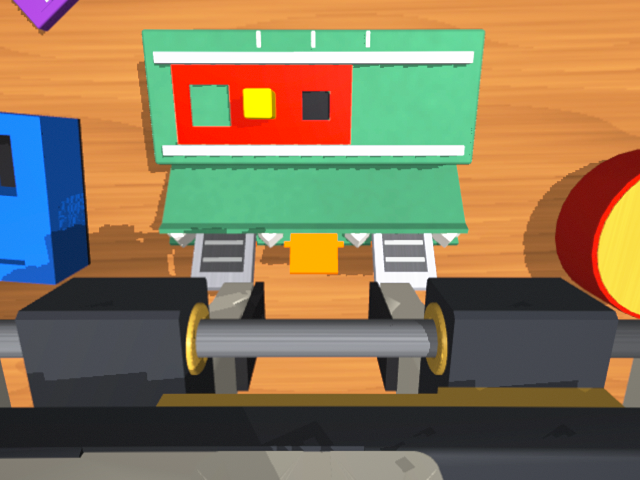

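The fine window (316,105) is over the port, the shutter has travelled about 89 mm, and both plates are home at (222,262) and (404,262). The arm is clear, so I'll hand in.

```bash
python3 -c "
from station import arm
print(arm.job_done())"
```

```text
the job is handed in; nothing more can be done
None
```

The herb sorter is set to the fine grade: both plates that were in the tray are fully home in the two outer slots, the shutter is at its last stop, and the job is handed in (no verdict was returned).

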